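# Isolate the welding supply, then swing the polarity selector over

## Robot

A 7-joint arm with a two-finger parallel gripper is mounted at the origin on the work surface. World frame = base frame: x ahead of the robot, y to its left, z up, the work surface at z = 0. Lengths are in m, angles in rad, forces in N, time in s.
With the tool pointing down it reaches from about 0.4 to 0.85 m from the base axis. Payload 10.4 kg.
Tool frame: the origin (TCP) lies on the centre line of the jaws, within the pads' length; the fingertips stand 22 mm ahead of it and the grasp point (between the pads) lies 3 mm ahead of it; x points along the fingers, y is the direction in which the jaws open and shut, and the axes are right-handed (so a half turn about x gives the same grasp; the last joint's range is limited). The gripper opens to 87 mm and grips with 3 to 60 N. Pads are 19 mm wide; open, the fingers measure 117 mm over their backs; the gripper's body (75 mm by 190 mm) begins 51 mm behind the grasp point.
Start: joints at [1.297, 0.332, -0.065, 1.46, 0.022, 1.35, -0.088], TCP at [0.155, -0.605, 0.245] pointing down, gripper open.
Joint ranges: [-2.6, 2.6], [-0.5, 2.12], [-1.47, 1.34], [0.16, 2.42], [-1.27, 4.41], [0.06, 2.06], [-2.6, 2.6]. Speed limits (rad/s): [2.22, 2.22, 2.79, 2.79, 3.14, 3.14, 3.14].

## Interface

Orientations are given as a unit quaternion [x, y, z, w].
In Python, from bench import * gives the robot as it stands.
- The arm moves only by the tool arm_command, never from a script. Its argument "targets" is one flat list of numbers, 7 for each row, row after row: the turn, a rotation vector about the tool's x, y, z in units of 45 degrees (1.0 is 45 degrees), then the shift along the tool's x, y, z in units of 25 mm (1.0 is 25 mm), then the opening, from 0 (shut) to 1 (fully open). In form: [wx, wy, wz, tx, ty, tz, fingers, wx, wy, wz, tx, ty, tz, fingers, ...]. A call has 1 to 12 rows; each row shifts and turns the pose as measured when the row begins, along the tool's axes as they then stand; what a row does not reach is not made up. A row lasts 1/12 s, in which the tool goes at most 41.7 mm and 7.16 degrees, less where a joint would pass 70% of its speed; a pose out of reach is approached as far as the arm can. A call with a number of a shift or a turn outside -1 to 1 is refused whole. A call with a gripper value outside its range is refused whole. The fingers move at their own pace and stop on an object; "newtons" is the grip in N (left out, the last holds). Time passes only in rows, so rows that do not move let the fingers close. It gives the time, the measured TCP pose, the force and the opening at its end, in the units of the state.
- read_state(): the state, without advancing time (a new reading comes with each control period).
- camera(name): name is "side" or "top"; returns the picture (384x512x3 uint8, red, green, blue); there is no depth.
- calibration(name): a dict with "camera_matrix" (3x3 intrinsics, pixels), "R" (3x3) and "t" (3): a world point X has camera coordinates R X + t. Camera axes: x right, y down, z forward; pixel columns grow to the right and rows downward; lengths in m; the calibration is good to about 2 mm. A picture is of the moment at which its call begins. calibration takes no time and is no camera call.
- close_job(): hands the job in, once; it reports no verdict.
The state is a dict: "time": time; "joint_positions": joint angles; "joint_vel": joint speeds; "joint_torque": joint torques, N m; "ee_pos": TCP position; "eef_rot": TCP orientation; "ft_force": force on the tool from outside, world axes, zero at the start; "torque": the same for the moment, N m; "width": finger opening in m.
Only numpy, scipy, OpenCV 4.12 (cv2) and the standard library are available. Lean on these libraries where they do the work, as an engineer would, in place of code of your own. Each camera call takes 0.05 s, during which the arm holds its last target.

## Task

Fetch the loose red-armed handle, set its hub over the brass-lugged isolator spindle of the switch box until it is fully home, and let go of it. Then take the handle by its upright red grip and turn the isolator anticlockwise (seen from above) against its drag until it comes up hard on its stop, which frees the yellow polarity selector; take the selector's black grip and swing it anticlockwise fully over to its stop. Leave the handle fully home on the spindle, and do not disturb the other things on the bench.

Things in the scene. Friction and masses are not known exactly. Their poses are not given: they have to be found in the camera images.
- handle_hub (a point): Loose isolator handle, 0.4 to 0.75 kg, mostly in the hub: a steel cylinder 50 mm across and 50 mm tall, standing upright. This point is the hub's centre, 25 mm above its underside. z up; a red flat arm (20 mm wide, 36 to 46 mm above the underside) runs along +x to the upright grip. The centre of mass is some 10 mm from the hub's axis: it carries level only if held by the hub.
- handle_bore (a point): Centre of the hub's underside. The hub is open below: bore 40 mm across, 37 mm deep. In it, at the lower rim, sit two keys at +y and -y, 8 mm wide and 14 mm tall, with 24 mm between them. Axes as handle_hub.
- handle_grip (a point): Middle of the upright red round grip at the end of the handle's arm: 22 mm across, standing 54 mm above the arm. 120 mm from the hub's axis, 73 mm above the hub's underside.
- switchbox: Switch box fixed to the bench, blue with a grey lid, 240 mm (x) by 360 mm (y), lid 60 mm above the bench. Origin under its centre, -x is its front, z up. Isolator on its +y half, selector on its -y half. All things on it share its axes.
- isolator_seat (a point): On the isolator's axis, at the top of the steel flange (68 mm across, 70 mm above the bench) on which the hub's underside rests when fully home. Box axes. Turns only anticlockwise from above, to a hard stop 50 to 90 degrees on from its start; steady drag 1.8 Nm (15 N at the handle's grip), stays where left; at the stop the force climbs steeply.
- isolator_post (a point): Tip of the isolator's post: 20 mm across, 34 mm tall above the flange, tapered tip. The hub goes over it with 2 mm play all round. Once home, the handle's keys run free for up to 20 degrees, then drive the lugs.
- isolator_lugs (a point): On the isolator's axis, level with the top of its four brass lugs (90 degrees apart round the post's foot, 16 mm tall, 8 mm wide, reaching 17.5 mm out). Their angle varies and is not reported. In most angles the handle's keys land on them and the hub stands 16 mm too high; turned by less than 75 degrees it meets a gap, about 19 degrees wide, where it can go down home.
- selector_axis (a point): On the box's lid, on the selector's vertical axis, 160 mm from the isolator's axis.
- selector_grip (a point): Middle of the upright black round grip at the end of the selector's yellow lever: 22 mm across, standing 51 mm above the lever, 110 mm from the selector's axis, this point 126 mm above the bench.
- selector (a joint): Turn of the selector, rad, anticlockwise from above: 0 first position (lever towards the box's front and -y), 1.57 fully over at its stop. Drag 0.7 Nm (7 N at its grip), stays where left. Blocked at about 0.07 by the isolator's red segment until the isolator is within some 13 degrees of its stop; once over, it locks the isolator.
- chipping_hammer: Bystander: hammer lying on the bench
- wire_brush: Bystander: brush lying on the bench
- electrode_box: Bystander: yellow carton, 65 x 220 x 30 mm, origin under its centre
- pipe_piece: Bystander: upright piece of steel pipe, 76 mm in diameter, 90 mm tall, origin at its foot
- magnet_square: Bystander: red L-shaped magnet square, 120 x 100 x 18 mm, lying flat
- angle_offcut: Bystander: offcut of angle steel, 150 mm long, 40 mm tall
There are look-alikes about, which are no part of the job. Leave any blue or orange look-alike of the part that bears handle_hub alone.

How it is judged:
By the outcome, as a careful person would: the job done as asked, in the order asked, and still so for the second after the job is handed in, with the robot touching nothing.
It also fails if it takes over 72 s, if anything falls off the work surface, if the arm or the gripper's body presses on something with over 40 N, if the wrist force passes 120 N, or if a joint passes its speed limit or range.

## Working session

There is one attempt and no reset: what is moved stays moved. The work goes in short steps, Python scripts to look and compute and a tool call to move; the robot and the scene stay as the last step left them, time stands still between calls to the robot, and variables do not carry over. Pictures are saved under pics/ and viewed, and the job is handed in when it is done.

Besides the shell and the picture viewer there is one more tool, called after "Call:" as name(argument=value, ...) on one line, values as JSON. arm_command: Moves the arm, as the interface text tells. Shifts and turns lie within -1 to 1; 1 stands for 25 mm of shift or 45 degrees of turn. Its arguments: {"type":"object","properties":{"targets":{"type":"array","items":{"type":"number","minimum":-1,"maximum":1}},"newtons":{"type":"number"}},"required":["targets"]}

```bash
ls; mkdir -p pics
python3 - <<'E'
from bench import *
import cv2
s=read_state(); print({k:(v if not hasattr(v,'__len__') else [round(float(x),4) for x in v]) for k,v in s.items()})
for n in ("side","top"):
    im=camera(n); cv2.imwrite(f"pics/{n}0.png",im[:,:,::-1]); 
    c=calibration(n); print(n,c)
E
```

```text
pics
{'time': 0.0, 'joint_positions': [1.2974, 0.3329, -0.0648, 1.461, 0.0216, 1.3499, -0.0885], 'joint_vel': [0.0008, -0.0017, -0.0011, 0.0012, 0.0028, -0.0004, 0.0005], 'joint_torque': [-0.0007, -62.3259, 0.025, -38.9903, -0.0613, 0.0397, 0.0001], 'ee_pos': [0.1551, -0.6051, 0.2438], 'eef_rot': [-0.7015, -0.089, 0.7016, -0.088], 'ft_force': [-0.7, 0.8861, 0.1414], 'torque': [-0.0344, 0.0055, -0.0277], 'width': 0.08741804072782013}
side {'camera_matrix': array([[413.7519129 ,   0.        , 259.01054048],
       [  0.        , 413.7519129 , 191.67453852],
       [  0.        ,   0.        ,   1.        ]]), 'R': array([[-0.82331174, -0.56751172,  0.0093926 ],
       [-0.39102768,  0.55512934, -0.73411768],
       [ 0.41140628, -0.60808048, -0.6789573 ]]), 't': array([0.45411249, 0.27448589, 1.16110083])}
top {'camera_matrix': array([[351.41233058,   0.        , 257.90724316],
       [  0.        , 351.41233058, 190.20287077],
       [  0.        ,   0.        ,   1.        ]]), 'R': array([[ 0.07757565, -0.99698379, -0.00231285],
       [-0.97306353, -0.07520886, -0.21792426],
       [ 0.21709301,  0.01915617, -0.97596294]]), 't': array([-0.00574952,  0.56485386,  1.20108159])}
```

View pics/side0.png

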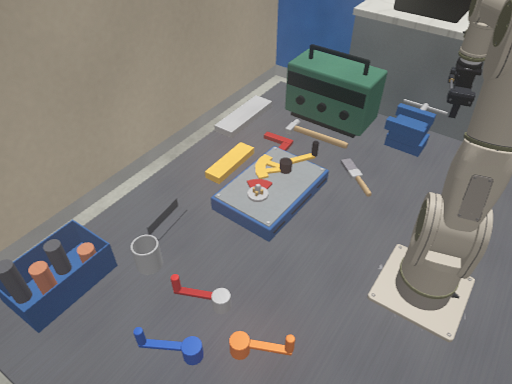

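View pics/top0.png

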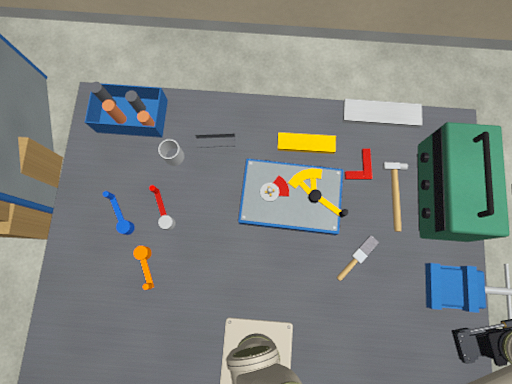

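The candidates for the handle, by top-view pixel:
- Red arm with a steel hub, hub (165,222), grip (153,188).
- Blue look-alike (125,227).
- Orange look-alike (142,254).
- Red magnet square (362,168), not a handle.

I choose the red-armed one with the steel hub and will check it in a close crop.

Run:
```python
import cv2
t=cv2.imread('pics/top0.png'); s=cv2.imread('pics/side0.png')
cv2.imwrite('pics/c1.png',cv2.resize(t[175:240,135:185],None,fx=9,fy=9,interpolation=cv2.INTER_CUBIC))
cv2.imwrite('pics/c2.png',cv2.resize(t[150:240,235:355],None,fx=6.5,fy=6.5,interpolation=cv2.INTER_CUBIC))
cv2.imwrite('pics/c3.png',cv2.resize(s[135:235,210:335],None,fx=6,fy=6,interpolation=cv2.INTER_CUBIC))
cv2.imwrite('pics/c4.png',cv2.resize(s[265:315,160:240],None,fx=9,fy=9,interpolation=cv2.INTER_CUBIC))
```

```text
(no output)
```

View pics/c1.png

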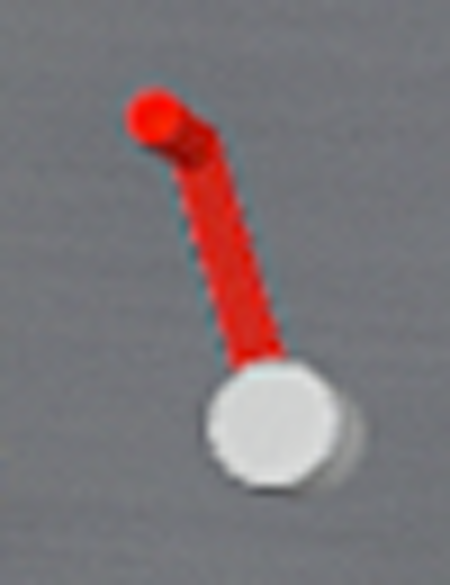

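View pics/c2.png

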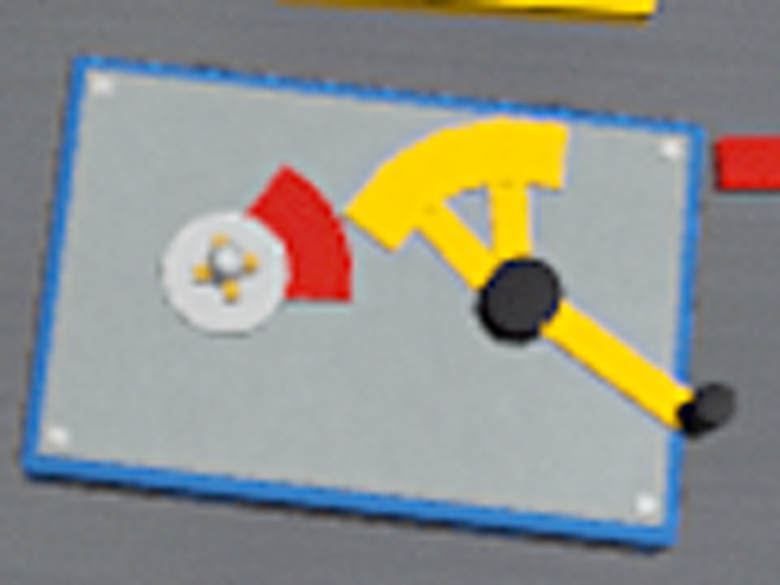

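View pics/c3.png

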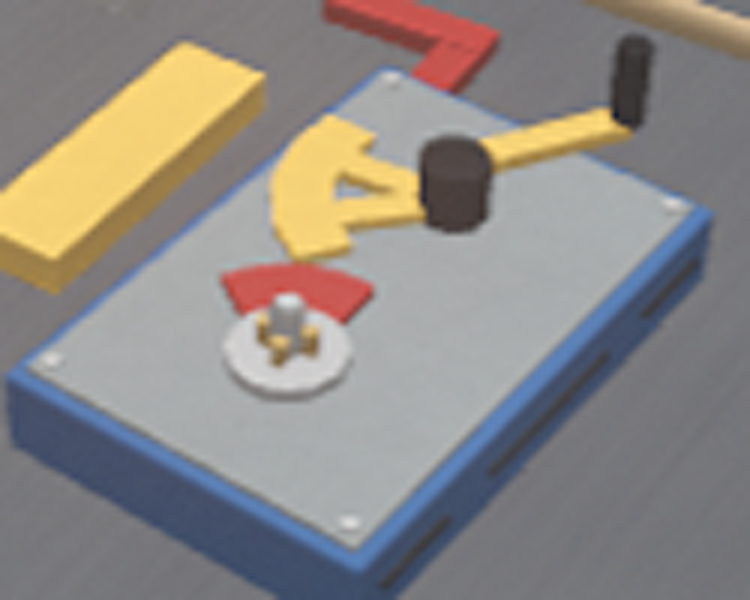

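View pics/c4.png

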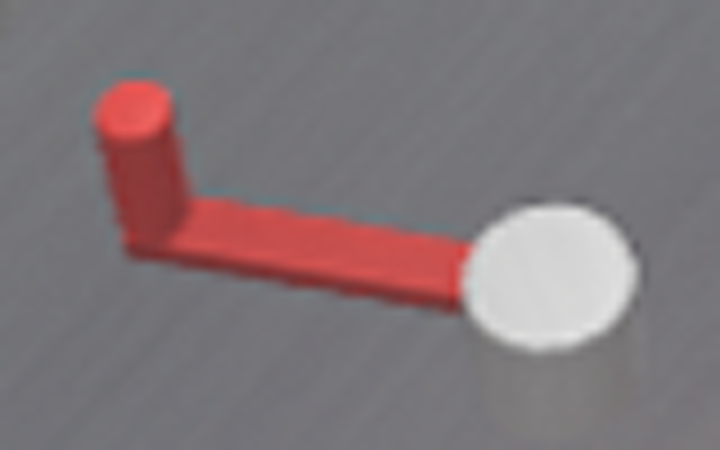

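The crop shows the red-armed handle: steel hub at top px (165,222), red grip at (152,188). The isolator with its brass lugs is at about (269,191), and the selector grip is at about (343,213). Next I measure them.

```bash
cat > h.py <<'E'
import numpy as np, cv2
from bench import *
from scipy.spatial.transform import Rotation as Ro
def ray(n,px,z):
    c=calibration(n); K,R,t=c["camera_matrix"],c["R"],c["t"]
    d=R.T@np.linalg.solve(K,[px[0],px[1],1.]); o=-R.T@t
    return o+d*(z-o[2])/d[2]
def proj(n,X):
    c=calibration(n); p=c["camera_matrix"]@(c["R"]@np.array(X)+c["t"]); return p[:2]/p[2]
def st():
    s=read_state(); R=Ro.from_quat(s["eef_rot"]).as_matrix()
    r=lambda v:[round(float(x),4) for x in v]
    print("t",round(s["time"],2),"pos",r(s["ee_pos"]),"toolx",r(R[:,0]),"tooly",r(R[:,1]),"yaw_y",round(np.degrees(np.arctan2(R[1,1],R[0,1])),2),"F",r(s["ft_force"]),"T",r(s["torque"]),"w",round(s["width"],4),"q",r(s["joint_positions"]))
    return s,R
def rel(p,yawdir=None):
    """units for moving TCP to p (tool frame /25mm), and turn (about tool axes, units 45deg) to point down with tool y along yawdir deg (mod 180)"""
    s,R=st(); d=R.T@(np.array(p)-s["ee_pos"])/0.025
    out=d.round(2)
    if yawdir is not None:
        best=None
        for a in (yawdir,yawdir+180):
            y=np.array([np.cos(np.radians(a)),np.sin(np.radians(a)),0]); x=np.array([0,0,-1.]); z=np.cross(x,y)
            rv=Ro.from_matrix(R.T@np.c_[x,y,z]).as_rotvec()/np.radians(45)
            print("dir",a,"turn",rv.round(3))
    print("shift",out);
E
python3 - <<'E'
from h import *
im={n:cv2.imread(f'pics/{n}0.png') for n in('top','side')}
def mask(n,box,f):
    x0,y0,x1,y1=box; c=im[n][y0:y1,x0:x1].astype(int); m=f(c[...,0],c[...,1],c[...,2]).astype(np.uint8)
    k,l,s,cc=cv2.connectedComponentsWithStats(m); i=1+np.argmax(s[1:,4]); mm=(l==i).astype(np.uint8)
    cn=max(cv2.findContours(mm,cv2.RETR_EXTERNAL,cv2.CHAIN_APPROX_NONE)[0],key=cv2.contourArea)
    M=cv2.moments(cn); h=cv2.fitEllipse(cn); return s[i],np.array(h[0])+[x0,y0],cc[i]+[x0,y0],h[1:]
white=lambda b,g,r:(b>195)&(g>195)&(r>195)
for n,b in(('top',(150,208,180,235)),('side',(205,283,235,310))):
    r=mask(n,b,white);print('hub',n,r,ray(n,r[1],.05))
for n,b in(('top',(255,178,283,204)),('side',(240,180,275,205))):
    r=mask(n,b,white);print('flange',n,r,ray(n,r[1],.07))
P=lambda x,y,s,x0,y0:np.array([(x+.5)/s-.5+x0,(y+.5)/s-.5+y0])
print('hub man',ray('top',P(272,424,9,135,175),.05),ray('side',P(550,276,9,160,265),.05))
print('grip man',ray('top',P(155,117,9,135,175),.1),ray('side',P(134,110,9,160,265),.1))
print('flange man',ray('top',P(226,273,6.5,235,150),.07),ray('side',P(288,348,6,210,135),.07))
print('post tip',ray('top',P(230,259,6.5,235,150),.104),ray('side',P(288,300,6,210,135),.104))
c=ray('top',P(226,273,6.5,235,150),.07)[:2]
for q in((220,240),(201,272),(231,294),(250,262)):
    p=ray('top',P(*q,6.5,235,150),.086); d=p[:2]-c; print('lug',p.round(4),np.degrees(np.arctan2(d[1],d[0])),np.hypot(*d))
print('selaxis',ray('top',P(523,293,6.5,235,150),.10),ray('side',P(457,155,6,210,135),.10))
print('selgrip top',ray('top',P(714,402,6.5,235,150),.151),ray('side',P(635,45,6,210,135),.151))
for q in((103,83),(671,149),(647,503),(57,435)): print('screw',ray('top',P(*q,6.5,235,150),.061))
for q in((391,80),(673,206),(349,522),(52,358)): print('screw s',ray('side',P(*q,6,210,135),.061))
E
```

```text
hub top (array([  9,   8,  13,  13, 135], dtype=int32), array([164.86839485, 221.74642944]), array([164.86666667, 221.73333333]), ((12.136842727661133, 12.403833389282227), 33.67082214355469)) [0.42603221 0.35965547 0.05      ]
hub side (array([  7,   5,  18,  16, 215], dtype=int32), array([220.68502808, 295.29105949]), array([220.66976744, 295.30697674]), ((14.468205451965332, 17.009613037109375), 75.3201675415039)) [0.42571446 0.36021694 0.05      ]
flange top (array([  5,   5,  19,  18, 182], dtype=int32), array([269.03206444, 191.5066576 ]), array([268.98901099, 191.82967033]), ((16.967599868774414, 17.536882400512695), 124.88648986816406)) [ 0.56019832 -0.00216936  0.07      ]
flange side (array([  8,   7,  20,  13, 104], dtype=int32), array([257.4892025 , 192.35285759]), array([257.5       , 194.07692308]), ((11.82886791229248, 17.48556900024414), 90.99392700195312)) [ 0.56050925 -0.00309164  0.07      ]
hub man [0.42629051 0.36001604 0.05      ] [0.42588403 0.36008057 0.05      ]
grip man [0.53609496 0.40760494 0.1       ] [0.53500564 0.40908083 0.1       ]
flange man [ 0.5600
[... 246 characters left out ...]
 106.29464809273507 0.014347018739722113
lug [ 0.5451 -0.0066  0.086 ] -167.5572596601399 0.015283648439018627
lug [ 0.5636 -0.0156  0.086 ] -73.87930230742094 0.012831896060829866
selaxis [ 0.55471798 -0.16191084  0.1       ] [ 0.55478221 -0.1649102   0.1       ]
selgrip top [ 0.49448817 -0.2531552   0.151     ] [ 0.49326    -0.25289327  0.151     ]
screw [0.66604432 0.07342109 0.061     ]
screw [ 0.65208067 -0.24671468  0.061     ]
screw [ 0.45254773 -0.23937601  0.061     ]
screw [0.46482288 0.08196298 0.061     ]
screw s [ 0.65191087 -0.24768864  0.061     ]
screw s [ 0.45056707 -0.24019023  0.061     ]
screw s [0.46560616 0.07869551 0.061     ]
screw s [0.66553805 0.07015936 0.061     ]
```

Run:
```python
from h import *
s,R=st(); print(R.round(3))
for p in ((.43,-.3,.35),(.5,0,.35),(.426,.36,.2)): rel(p,113.8)
for px in ((465,130),(465,235),(425,160),(505,240)): print(ray('top',px,.2))
```

```text
t 0.1 pos [0.155, -0.6052, 0.2438] toolx [-0.0004, 0.0012, -1.0] tooly [0.2482, -0.9687, -0.0013] yaw_y -75.63 F [0.4297, 0.1556, 0.5448] T [-0.0419, 0.0449, 0.02] w 0.0869 q [1.2974, 0.3328, -0.0647, 1.4608, 0.0216, 1.3499, -0.0885]
[[-0.     0.248 -0.969]
 [ 0.001 -0.969 -0.248]
 [-1.    -0.001  0.   ]]
t 0.1 pos [0.155, -0.6052, 0.2438] toolx [-0.0004, 0.0012, -1.0] tooly [0.2482, -0.9687, -0.0013] yaw_y -75.63 F [0.4297, 0.1556, 0.5448] T [-0.0419, 0.0449, 0.02] w 0.0869 q [1.2974, 0.3328, -0.0647, 1.4608, 0.0216, 1.3499, -0.0885]
dir 113.8 turn [3.79e+00 2.00e-03 0.00e+00]
dir 293.8 turn [-0.21  -0.     0.002]
shift [ -4.24  -9.1  -13.68]
t 0.1 pos [0.155, -0.6052, 0.2438] toolx [-0.0004, 0.0012, -1.0] tooly [0.2482, -0.9687, -0.0013] yaw_y -75.63 F [0.4297, 0.1556, 0.5448] T [-0.0419, 0.0449, 0.02] w 0.0869 q [1.2974, 0.3328, -0.0647, 1.4608, 0.0216, 1.3499, -0.0885]
dir 113.8 turn [3.79e+00 2.00e-03 0.00e+00]
dir 293.8 turn [-0.21  -0.     0.002]
shift [ -4.22 -20.03 -19.37]
t 0.1 pos [0.155, -0.6052, 0.2438] toolx [-0.0004, 0.0012, -1.0] tooly [0.2482, -0.9687, -0.0013] yaw_y -75.63 F [0.4297, 0.1556, 0.5448] T [-0.0419, 0.0449, 0.02] w 0.0869 q [1.2974, 0.3328, -0.0647, 1.4608, 0.0216, 1.3499, -0.0885]
dir 113.8 turn [3.79e+00 2.00e-03 0.00e+00]
dir 293.8 turn [-0.21  -0.     0.002]
shift [  1.8  -34.71 -20.08]
[ 0.78981214 -0.63353248  0.2       ]
[ 0.44055552 -0.61608801  0.2       ]
[ 0.67519953 -0.49878135  0.2       ]
[ 0.43460447 -0.73840256  0.2       ]
```

Call:
arm_command(targets=[0, 0, 0, -1, 0, 0, 1, 0, 0, 0, -1, -0.7, -0.9, 1, 0, 0, 0, -0.6, -0.7, -1, 1, 0, 0, 0, -0.5, -0.7, -1, 1, 0, 0, 0, -0.5, -0.7, -1, 1, 0, 0, 0, -0.5, -0.7, -1, 1, 0, 0, 0, -0.3, -0.7, -1, 1, 0, 0, 0, 0, -0.7, -1, 1, 0, 0, 0, 0, -0.7, -1, 1, 0, 0, 0, 0, -0.7, -1, 1, 0, 0, 0, 0, -0.7, -1, 1, 0, 0, 0, 0, -0.7, -1, 1], newtons=30)

```text
time: 1.1
ee_pos: [0.3737, -0.344, 0.3539]
eef_rot: [-0.7, -0.087, 0.704, -0.08]
ft_force: [0.3, -0.5, -0.5]
width: 0.0868
```

Run:
```python
from h import *
rel((.5,0,.33),-66.2)
```

```text
t 1.1 pos [0.3737, -0.344, 0.3539] toolx [-0.007, 0.0089, -0.9999] tooly [0.2347, -0.972, -0.0103] yaw_y -76.43 F [0.2943, -0.4542, -0.4673] T [-0.0586, -0.0522, 0.017] w 0.0868 q [0.9514, 0.0609, -0.3095, 1.5571, 0.0156, 1.5374, -0.6921]
dir -66.2 turn [-0.227  0.005  0.014]
dir 113.8 turn [ 3.773  0.02  -0.007]
shift [  1.04 -12.18  -8.15]
```

Call:
arm_command(targets=[-0.05, 0, 0, 0, -1, -0.8, 1, -0.05, 0, 0, 0, -1, -0.8, 1, -0.05, 0, 0, 0, -1, -0.8, 1, -0.05, 0, 0, 0, -1, -0.7, 1, -0.05, 0, 0, 0, -1, -0.6, 1, 0, 0, 0, 0, -1, -0.6, 1, 0, 0, 0, 0, -1, -0.6, 1, 0, 0, 0, 0, -1, -0.6, 1, 0, 0, 0, 0, -1, -0.6, 1, 0, 0, 0, 0, -1, -0.6, 1, 0, 0, 0, 0, -1, -0.6, 1, 0, 0, 0, 0, -1, -0.6, 1])

```text
time: 2.1
ee_pos: [0.4437, 0.0251, 0.353]
eef_rot: [-0.686, -0.161, 0.693, -0.152]
ft_force: [0.9, -0.1, 0.1]
width: 0.087
```

Run:
```python
from h import *
rel((.426,.36,.2),-66.2)
```

```text
t 2.1 pos [0.4437, 0.0251, 0.353] toolx [-0.0127, 0.0106, -0.9999] tooly [0.4311, -0.9022, -0.015] yaw_y -64.46 F [0.8759, -0.1164, 0.1094] T [-0.0403, -0.1209, 0.0113] w 0.087 q [0.6124, -0.08, -0.7036, 1.6804, -0.0634, 1.5341, -1.2116]
dir -66.2 turn [0.039 0.009 0.019]
dir 113.8 turn [-3.961 -0.03   0.014]
shift [  6.27 -12.3   -5.18]
```

Call:
arm_command(targets=[0, 0, 0, 0, -1, -0.4, 1, 0, 0, 0, 0, -1, -0.4, 1, 0, 0, 0, 0, -1, -0.4, 1, 0, 0, 0, 0.2, -1, -0.4, 1, 0, 0, 0, 0.3, -1, -0.4, 1, 0, 0, 0, 0.4, -1, -0.4, 1, 0, 0, 0, 0.5, -1, -0.4, 1, 0, 0, 0, 0.6, -1, -0.4, 1, 0, 0, 0, 0.6, -1, -0.4, 1, 0, 0, 0, 0.6, -1, -0.4, 1, 0, 0, 0, 0.6, -1, -0.4, 1, 0, 0, 0, 0.6, -0.6, -0.3, 1])

```text
time: 3.1
ee_pos: [0.4193, 0.3563, 0.2432]
eef_rot: [-0.688, -0.16, 0.692, -0.152]
ft_force: [0.6, 0.8, -0.5]
width: 0.0868
```

Run:
```python
from h import *
rel((.426,.36,.15),-66.2)
```

```text
t 3.1 pos [0.4193, 0.3563, 0.2432] toolx [-0.0079, 0.0105, -0.9999] tooly [0.431, -0.9023, -0.0128] yaw_y -64.47 F [0.5632, 0.7966, -0.4987] T [0.0025, -0.0692, -0.01] w 0.0868 q [0.0768, 0.3209, -1.0253, 1.6234, 0.267, 1.3515, -2.1087]
dir -66.2 turn [0.038 0.004 0.016]
dir 113.8 turn [-3.961 -0.025  0.006]
shift [ 3.73  0.03 -0.31]
```

Call:
arm_command(targets=[0.02, 0, 0.01, 1, 0, -0.15, 1, 0.02, 0, 0.01, 1, 0, -0.15, 1, 0, 0, 0, 1, 0, 0, 1, 0, 0, 0, 1, 0, 0, 1, 0, 0, 0, 1, 0, 0, 1, 0, 0, 0, 0.8, 0, 0, 1, 0, 0, 0, 0.3, 0, 0, 1, 0, 0, 0, 0, 0, 0, 1])

```text
time: 3.77
ee_pos: [0.4199, 0.3641, 0.0781]
eef_rot: [-0.688, -0.147, 0.695, -0.149]
ft_force: [0.3, 0.4, 0.5]
width: 0.0873
```

Run:
```python
from h import *
rel((.426,.36,.035),-66.2)
im=camera('top');cv2.imwrite('pics/t1.png',cv2.resize(im[150:270,90:240,::-1],None,fx=5,fy=5,interpolation=cv2.INTER_CUBIC))
im=camera('side');cv2.imwrite('pics/s1.png',cv2.resize(im[230:350,130:280,::-1],None,fx=5,fy=5,interpolation=cv2.INTER_CUBIC))
```

```text
t 3.77 pos [0.4199, 0.3641, 0.0781] toolx [-0.0101, -0.0053, -0.9999] tooly [0.4098, -0.9122, 0.0007] yaw_y -65.81 F [0.3087, 0.3574, 0.5165] T [-0.0226, 0.0157, 0.0039] w 0.0873 q [-0.0494, 0.514, -0.9178, 1.7797, 0.4514, 1.0875, -2.274]
dir -66.2 turn [ 0.009  0.015 -0.001]
dir 113.8 turn [-3.991e+00  2.000e-03  2.300e-02]
shift [ 1.72  0.25 -0.18]
```

View pics/t1.png

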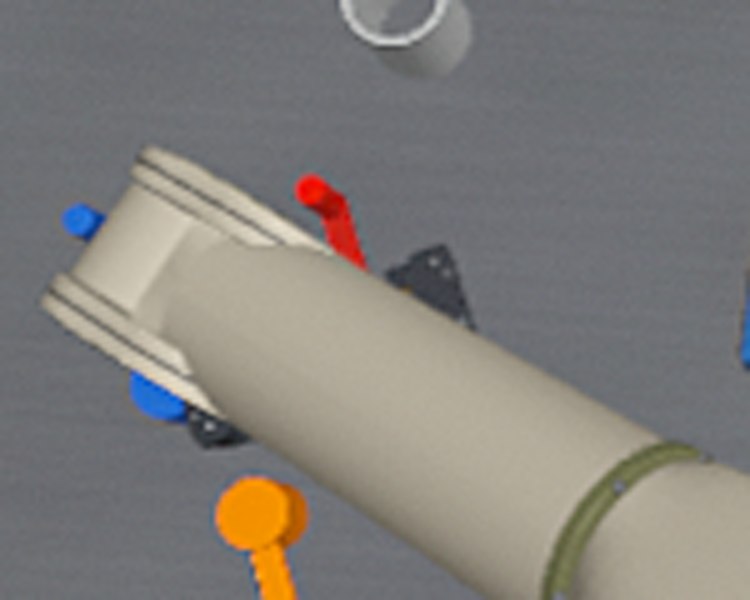

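View pics/s1.png

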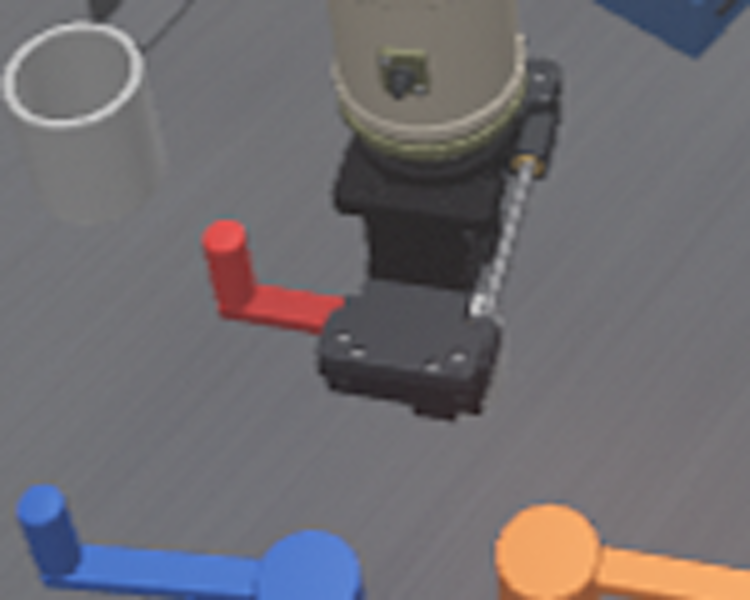

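The views show the open jaws straddling the steel hub, with the red grip clear at side crop (225,240). The blue hub is nearby but lower than the gripper body. I go down next.

Call:
arm_command(targets=[0, 0.02, 0, 0, 0.25, -0.2, 1, 0, 0, 0, 0, 0.1, -0.1, 1, 0, 0, 0, 0.5, 0, 0, 1, 0, 0, 0, 0.5, 0, 0, 1, 0, 0, 0, 0.4, 0, 0, 1, 0, 0, 0, 0, 0, 0, 1])

```text
time: 4.37
ee_pos: [0.4364, 0.3609, 0.0475]
eef_rot: [0.698, 0.149, -0.685, 0.146]
ft_force: [0.3, -0.4, -0.2]
width: 0.087
```

Run:
```python
from h import *
rel((.426,.36,.035),-66.2)
print(ray('top',(125,227),.05))
```

```text
t 4.37 pos [0.4364, 0.3609, 0.0475] toolx [0.0164, 0.0075, -0.9998] tooly [0.4074, -0.9133, -0.0002] yaw_y -65.96 F [0.3104, -0.3807, -0.2436] T [-0.0262, 0.0084, -0.0122] w 0.087 q [-0.0608, 0.5528, -0.8815, 1.7973, 0.5067, 1.0143, -2.2913]
dir -66.2 turn [ 0.005 -0.023  0.   ]
dir 113.8 turn [-3.995 -0.    -0.036]
shift [ 0.49 -0.14  0.4 ]
[0.39648546 0.49836409 0.05      ]
```

Call:
arm_command(targets=[0, -0.02, 0, 0, -0.1, 0.3, 1, 0, 0, 0, 0, 0, 0, 1, 0, 0, 0, 0.3, 0, 0, 1, 0, 0, 0, 0, 0, 0, 1])

```text
time: 4.7
ee_pos: [0.4266, 0.3602, 0.0384]
eef_rot: [-0.691, -0.148, 0.692, -0.148]
ft_force: [0.0, 0.1, 0.4]
width: 0.0867
```

Run:
```python
from h import *
rel((.426,.36,.035),-66.2)
```

```text
t 4.7 pos [0.4266, 0.3602, 0.0384] toolx [-0.0015, -0.0002, -1.0] tooly [0.4083, -0.9129, -0.0004] yaw_y -65.9 F [0.032, 0.1028, 0.4204] T [-0.0198, 0.044, 0.0113] w 0.0867 q [-0.0687, 0.5643, -0.8795, 1.8069, 0.5055, 1.014, -2.2999]
dir -66.2 turn [0.007 0.002 0.001]
dir 113.8 turn [-3.993e+00 -1.000e-03  3.000e-03]
shift [ 0.14 -0.    0.03]
```

Call:
arm_command(targets=[0, 0, 0, 0.15, 0, 0, 0.4, 0, 0, 0, 0, 0, 0, 0.4, 0, 0, 0, 0, 0, 0, 0, 0, 0, 0, 0, 0, 0, 0, 0, 0, 0, 0, 0, 0, 0, 0, 0, 0, 0, 0, 0, 0, 0, 0, 0, 0, 0, 0, 0], newtons=40)

```text
time: 5.28
ee_pos: [0.4269, 0.3608, 0.0348]
eef_rot: [-0.691, -0.148, 0.692, -0.147]
ft_force: [0.2, 0.7, -2.0]
width: 0.0498
```

Run:
```python
from h import *
rel((.426,.36,.1),-66.2)
```

```text
t 5.28 pos [0.4269, 0.3608, 0.0348] toolx [-0.0006, 0.0006, -1.0] tooly [0.4086, -0.9127, -0.0008] yaw_y -65.88 F [0.2461, 0.6547, -1.9833] T [0.0892, -0.0223, 0.022] w 0.0498 q [-0.0723, 0.5696, -0.8758, 1.8084, 0.511, 1.0073, -2.3035]
dir -66.2 turn [0.007 0.    0.001]
dir 113.8 turn [-3.993e+00 -2.000e-03  1.000e-03]
shift [-2.61  0.01  0.05]
```

Call:
arm_command(targets=[0, 0, 0, -0.5, 0, 0, 0, 0, 0, 0, -1, 0, 0, 0, 0, 0, 0, -1, 0, 0, 0, 0, 0, 0, -1, 0, 0, 0, 0, 0, 0, -1, 0, 0, 0, 0, 0, 0, -1, 0.2, 0, 0, 0, 0, 0, -1, 0.5, 0.05, 0, 0, 0, 0, -0.5, 0.8, 0.05, 0, 0, 0, 0, 0, 0.8, 0.05, 0, 0, 0, 0, 0, 0.8, 0.05, 0, 0, 0, 0, 0, 0.6, 0.05, 0, 0, 0, 0, 0, 0, 0, 0])

```text
time: 6.28
ee_pos: [0.4545, 0.2699, 0.2231]
eef_rot: [-0.688, -0.15, 0.694, -0.152]
ft_force: [0.3, 0.5, -4.4]
width: 0.0498
```

Run:
```python
from h import *
rel((.5602,-.003,.18),-29.2)
im=camera('top');cv2.imwrite('pics/t2.png',im[:,:,::-1])
im=camera('side');cv2.imwrite('pics/s2.png',im[:,:,::-1])
```

```text
t 6.28 pos [0.4545, 0.2699, 0.2231] toolx [-0.0071, -0.0053, -1.0] tooly [0.4173, -0.9087, 0.0018] yaw_y -65.33 F [0.2811, 0.4626, -4.3689] T [-0.1037, -0.0111, -0.0175] w 0.0498 q [0.2478, 0.2772, -1.0037, 1.6981, 0.2405, 1.3083, -1.9441]
dir -29.2 turn [-0.803  0.011  0.001]
dir 150.8 turn [ 3.197e+00  2.000e-03 -1.500e-02]
shift [ 1.75 11.68  0.7 ]
```

View pics/s2.png

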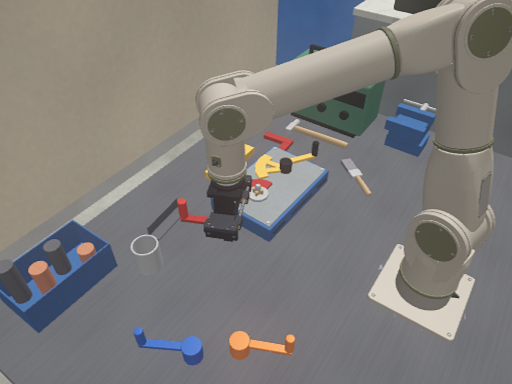

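The handle is in the jaws and level, with its red grip at side px (183,210). I carry it to the isolator.

Call:
arm_command(targets=[0, 0, 0, 0, 0.6, 0, 0, 0, 0, 0, 0, 1, 0.05, 0, 0, 0, 0, 0, 1, 0.05, 0, 0, 0, 0, 0, 1, 0.05, 0, 0, 0, 0, 0, 1, 0.05, 0, 0, 0, 0, 0, 1, 0.05, 0, 0, 0, 0, 0, 1, 0.05, 0, 0, 0, 0, 0, 1, 0.05, 0, 0, 0, 0, 0, 1, 0.05, 0, 0, 0, 0, 0, 1, 0.05, 0, 0, 0, 0, 0, 0.7, 0, 0, 0, 0, 0, 0, 0, 0, 0])

```text
time: 7.38
ee_pos: [0.5496, 0.0431, 0.2235]
eef_rot: [-0.684, -0.164, 0.693, -0.16]
ft_force: [1.1, -0.6, -5.5]
width: 0.0497
```

Run:
```python
from h import *
rel((.5602,-.003,.185),-29.2)
```

```text
t 7.38 pos [0.5496, 0.0431, 0.2235] toolx [-0.0131, 0.0026, -0.9999] tooly [0.4465, -0.8947, -0.0082] yaw_y -63.48 F [1.1309, -0.5677, -5.4515] T [-0.0829, 0.0082, -0.0208] w 0.0497 q [0.5838, 0.3077, -0.8825, 1.6413, 0.2376, 1.3203, -1.4457]
dir -29.2 turn [-0.762  0.01   0.014]
dir 150.8 turn [ 3.238  0.019 -0.013]
shift [1.53 1.85 0.43]
```

Call:
arm_command(targets=[0, 0, 0, 0, 0.6, 0.1, 0, 0, 0, 0, 0, 0.7, 0.1, 0, 0, 0, 0, 0, 0.4, 0.1, 0, -0.1, 0, 0, 0, 0, 0, 0, -0.15, 0, 0, 0, 0, 0, 0, -0.15, 0, 0, 0, 0, 0, 0, -0.15, 0, 0, 0, 0, 0, 0, -0.12, 0.01, 0.01, 0, 0, 0, 0, 0, 0, 0, 0, 0, 0, 0, 0, 0, 0, 0, 0, 0, 0, 0])

```text
$.targets: bad value
```

Run:
```python
from h import *
rel((.5602,-.003,.165),-29.2)
im=camera('top');cv2.imwrite('pics/t3.png',cv2.resize(im[120:240,220:370,::-1],None,fx=5,fy=5,interpolation=cv2.INTER_CUBIC))
im=camera('side');cv2.imwrite('pics/s3.png',cv2.resize(im[110:230,180:330,::-1],None,fx=5,fy=5,interpolation=cv2.INTER_CUBIC))
```

```text
t 7.38 pos [0.5496, 0.0431, 0.2235] toolx [-0.0131, 0.0026, -0.9999] tooly [0.4465, -0.8947, -0.0082] yaw_y -63.48 F [1.1309, -0.5677, -5.4515] T [-0.0829, 0.0082, -0.0208] w 0.0497 q [0.5838, 0.3077, -0.8825, 1.6413, 0.2376, 1.3203, -1.4457]
dir -29.2 turn [-0.762  0.01   0.014]
dir 150.8 turn [ 3.238  0.019 -0.013]
shift [2.33 1.86 0.42]
```

View pics/t3.png

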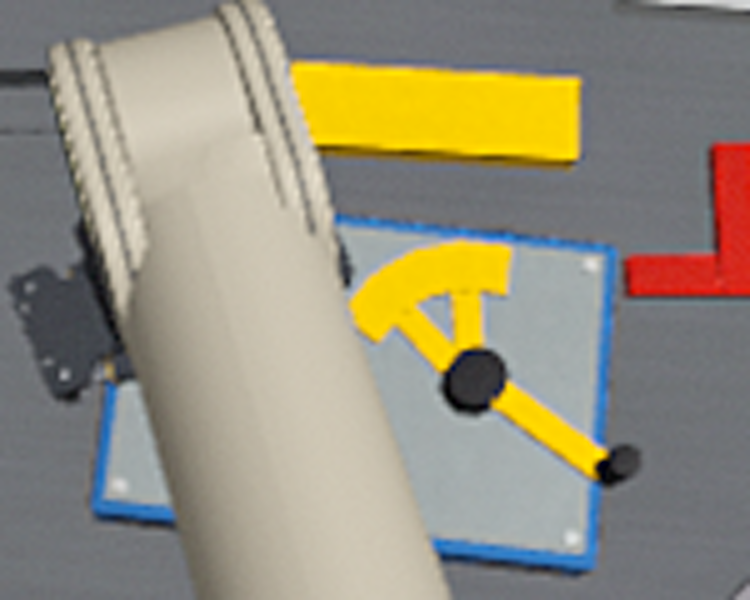

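View pics/s3.png

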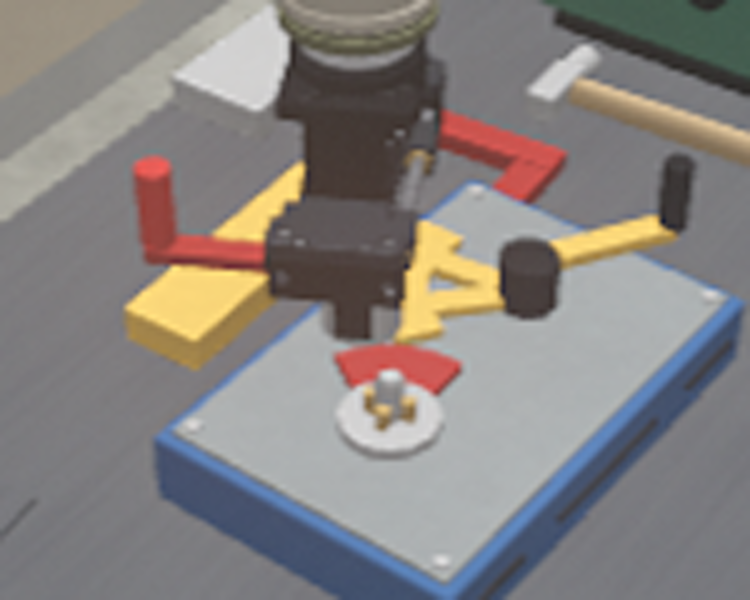

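The move was refused because I miscounted the numbers. The picture shows the handle held high over the box. I resend it as 10 rows.

Call:
arm_command(targets=[0, 0, 0, 0, 0.6, 0.1, 0, 0, 0, 0, 0, 0.7, 0.1, 0, 0, 0, 0, 0, 0.4, 0.1, 0, -0.1, 0, 0, 0, 0, 0, 0, -0.15, 0, 0, 0, 0, 0, 0, -0.15, 0, 0, 0, 0, 0, 0, -0.15, 0, 0, 0, 0, 0, 0, -0.12, 0.01, 0.01, 0, 0, 0, 0, 0, 0, 0, 0, 0, 0, 0, 0, 0, 0, 0, 0, 0, 0])

```text
time: 8.32
ee_pos: [0.558, 0.0183, 0.2244]
eef_rot: [0.615, 0.354, -0.614, 0.346]
ft_force: [0.3, 0.0, -5.0]
width: 0.0497
```

Run:
```python
from h import *
rel((.5602,-.003,.165),-29.2)
im=camera('side');cv2.imwrite('pics/s4.png',cv2.resize(im[110:230,180:330,::-1],None,fx=5,fy=5,interpolation=cv2.INTER_CUBIC))
```

```text
t 8.32 pos [0.558, 0.0183, 0.2244] toolx [-0.004, 0.0107, -0.9999] tooly [0.8599, -0.5105, -0.0089] yaw_y -30.7 F [0.3188, 0.0096, -5.0238] T [-0.1081, -0.0627, -0.0175] w 0.0497 q [0.6901, 0.3442, -0.9673, 1.6271, 0.2788, 1.3245, -0.8545]
dir -29.2 turn [-0.033 -0.009  0.011]
dir 150.8 turn [3.967 0.017 0.014]
shift [2.37 0.53 0.71]
```

View pics/s4.png

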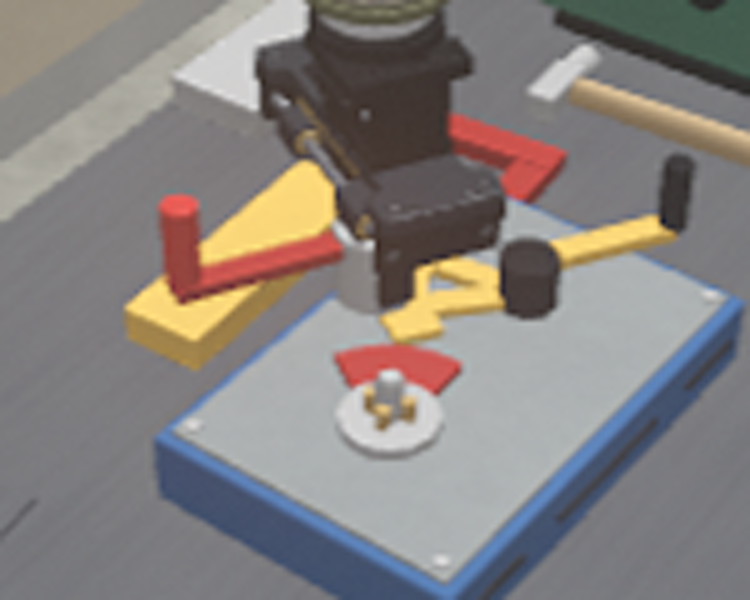

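Call:
arm_command(targets=[-0.02, 0, 0, 0, 0.3, 0.4, 0, -0.02, 0, 0.01, 0.6, 0.3, 0.3, 0, 0, 0, 0, 0.9, 0, 0, 0, 0, 0, 0, 0.6, 0, 0, 0, 0, 0, 0, 0, 0, 0, 0, 0, 0, 0, 0, 0, 0, 0])

```text
time: 8.87
ee_pos: [0.5628, -0.0021, 0.1717]
eef_rot: [0.614, 0.357, -0.609, 0.354]
ft_force: [0.1, 0.9, -3.8]
width: 0.0502
```

Run:
```python
from h import *
rel((.5608,-.002,.15),-29.2)
im=camera('side');cv2.imwrite('pics/s5.png',cv2.resize(im[110:230,180:330,::-1],None,fx=5,fy=5,interpolation=cv2.INTER_CUBIC))
```

```text
t 8.87 pos [0.5628, -0.0021, 0.1717] toolx [0.0046, 0.0062, -1.0] tooly [0.8691, -0.4946, 0.0009] yaw_y -29.64 F [0.1108, 0.8804, -3.7532] T [-0.0576, -0.0368, 0.0021] w 0.0502 q [0.6964, 0.3943, -0.9391, 1.6885, 0.3304, 1.2243, -0.8357]
dir -29.2 turn [-0.01  -0.01  -0.001]
dir 150.8 turn [ 3.99e+00 -2.00e-03  1.50e-02]
shift [ 0.87 -0.07  0.04]
```

View pics/s5.png

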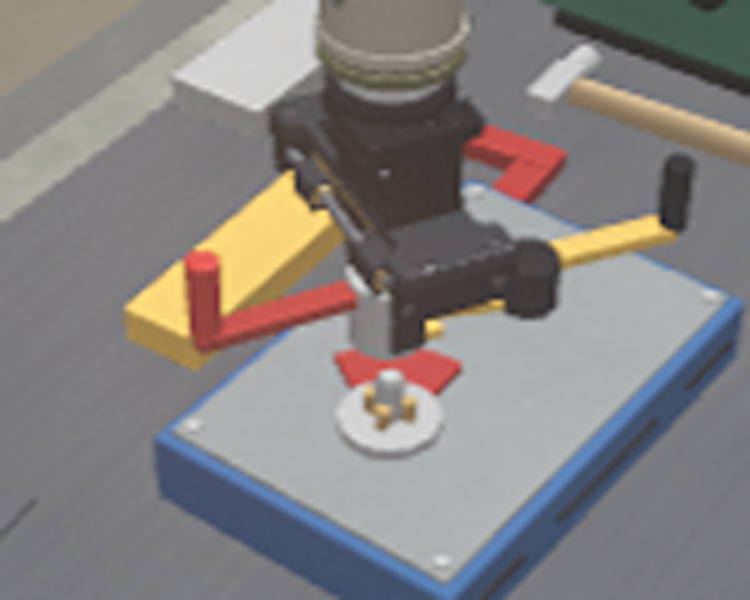

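Run:
```python
from h import *
g=ray('side',((203+.5)/5-.5+180,(260+.5)/5-.5+110),.237); d=g[:2]-[.5628,-.0026]; print(g,np.degrees(np.arctan2(d[1],d[0])),np.hypot(*d))
for p in ((.5628,-.0026,.137),(.5602,-.003,.104)): print((proj('side',p)-[180,110]+.5)*5-.5)
```

```text
[0.62135474 0.10017985 0.237     ] 60.329389743032436 0.11828929026054034
[386.74225113 334.69127454]
[390.12851502 375.05657683]
```

Call:
arm_command(targets=[0, -0.01, 0, 0.3, -0.07, 0.04, 0, 0, 0, 0, 0.3, 0, 0, 0, 0, 0, 0, 0, 0, 0, 0])

```text
time: 9.17
ee_pos: [0.5618, -0.0015, 0.1581]
eef_rot: [0.612, 0.354, -0.611, 0.356]
ft_force: [-0.1, 0.6, -4.4]
width: 0.0497
```

Run:
```python
from h import *
rel((.5608,-.002,.12),-29.2)
im=camera('side');cv2.imwrite('pics/s6.png',cv2.resize(im[150:215,220:290,::-1],None,fx=8,fy=8,interpolation=cv2.INTER_CUBIC))
```

```text
t 9.17 pos [0.5618, -0.0015, 0.1581] toolx [0.0035, -0.0018, -1.0] tooly [0.8684, -0.4958, 0.004] yaw_y -29.72 F [-0.1107, 0.5925, -4.4247] T [-0.1426, -0.0247, 0.0113] w 0.0497 q [0.6836, 0.406, -0.9307, 1.7054, 0.349, 1.203, -0.8539]
dir -29.2 turn [-0.012 -0.    -0.005]
dir 150.8 turn [ 3.988 -0.008  0.   ]
shift [ 1.52 -0.03  0.04]
```

View pics/s6.png

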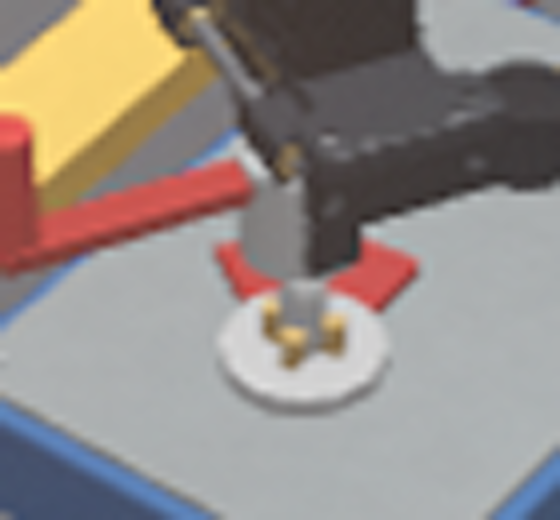

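The hub is straight above the post, and the handle measures 60.3°, which matches the gap at 60.8°. I go down in small steps.

Call:
arm_command(targets=[-0.01, 0, 0, 0.3, -0.03, 0.03, 0, 0, 0, 0, 0.3, 0, 0, 0, 0, 0, 0, 0.3, 0, 0, 0, 0, 0, 0, 0, 0, 0, 0])

```text
time: 9.55
ee_pos: [0.5615, -0.0015, 0.1348]
eef_rot: [0.611, 0.356, -0.609, 0.359]
ft_force: [-0.4, -0.0, -4.5]
width: 0.0496
```

Run:
```python
from h import *
rel((.5608,-.002,.105),-29.2)
```

```text
t 9.55 pos [0.5615, -0.0015, 0.1348] toolx [0.0056, -0.0019, -1.0] tooly [0.8727, -0.4882, 0.0058] yaw_y -29.22 F [-0.3607, -0.0136, -4.5255] T [-0.1079, 0.0396, 0.0118] w 0.0496 q [0.6738, 0.4297, -0.9199, 1.7318, 0.3731, 1.1602, -0.8628]
dir -29.2 turn [-0.    -0.001 -0.007]
dir 150.8 turn [ 4.0e+00 -1.2e-02  2.0e-03]
shift [ 1.19 -0.02  0.03]
```

Call:
arm_command(targets=[0, 0, -0.006, 0.25, -0.02, 0.03, 0, 0, 0, 0, 0.25, 0, 0, 0, 0, 0, 0, 0.2, 0, 0, 0, 0, 0, 0, 0, 0, 0, 0])

```text
time: 9.88
ee_pos: [0.5604, -0.0021, 0.1148]
eef_rot: [0.61, 0.358, -0.61, 0.357]
ft_force: [-0.1, 0.1, -4.5]
width: 0.0501
```

Run:
```python
from h import *
rel((.5608,-.002,.105),-29.2)
```

```text
t 9.88 pos [0.5604, -0.0021, 0.1148] toolx [0.0001, 0.001, -1.0] tooly [0.8725, -0.4885, -0.0004] yaw_y -29.24 F [-0.0753, 0.1366, -4.4651] T [-0.0485, 0.0299, 0.002] w 0.0501 q [0.6642, 0.4549, -0.9073, 1.7485, 0.3914, 1.1313, -0.8747]
dir -29.2 turn [-0.001 -0.001  0.001]
dir 150.8 turn [3.999e+00 1.000e-03 2.000e-03]
shift [ 0.39  0.01 -0.01]
```

Already below lug height (0.121), so the keys are in the gap. I keep going down.

Call:
arm_command(targets=[0, 0, 0, 0.25, 0, 0, 0, 0, 0, 0, 0.15, 0, 0, 0, 0, 0, 0, 0.05, 0, 0, 0, 0, 0, 0, 0, 0, 0, 0])

```text
time: 10.22
ee_pos: [0.5611, -0.0019, 0.1051]
eef_rot: [0.61, 0.357, -0.61, 0.358]
ft_force: [0.3, -0.0, -4.4]
width: 0.0495
```

Run:
```python
from h import *
rel((.5608,-.002,.105),-29.2)
```

```text
t 10.22 pos [0.5611, -0.0019, 0.1051] toolx [0.0009, -0.0005, -1.0] tooly [0.8725, -0.4887, 0.001] yaw_y -29.26 F [0.326, -0.0195, -4.44] T [-0.0296, -0.0204, 0.0242] w 0.0495 q [0.656, 0.4673, -0.8999, 1.756, 0.4046, 1.1149, -0.8847]
dir -29.2 turn [-0.001 -0.    -0.001]
dir 150.8 turn [ 3.999e+00 -2.000e-03  0.000e+00]
shift [ 0.   -0.01  0.01]
```

Call:
arm_command(targets=[0, 0, 0, 0.08, 0, 0, 0, 0, 0, 0, 0.08, 0, 0, 0, 0, 0, 0, 0, 0, 0, 0])

```text
time: 10.47
ee_pos: [0.5617, -0.0018, 0.1053]
eef_rot: [-0.61, -0.356, 0.61, -0.359]
ft_force: [-0.2, 0.7, -4.3]
width: 0.0497
```

Run:
```python
from h import *
rel((.5608,-.002,.105),-29.2)
```

```text
t 10.47 pos [0.5617, -0.0018, 0.1053] toolx [0.0017, -0.0035, -1.0] tooly [0.8722, -0.4892, 0.0031] yaw_y -29.28 F [-0.1783, 0.6677, -4.3237] T [-0.122, -0.04, -0.0701] w 0.0497 q [0.6528, 0.4673, -0.8987, 1.755, 0.4074, 1.1157, -0.8883]
dir -29.2 turn [-0.002  0.003 -0.004]
dir 150.8 turn [ 3.998 -0.006 -0.004]
shift [ 0.01 -0.03  0.03]
```

Call:
arm_command(targets=[0, 0, 0, 0.1, -0.02, 0.02, 0, 0, 0, 0, 0.2, 0, 0, 0])

```text
time: 10.63
ee_pos: [0.5623, -0.0012, 0.1032]
eef_rot: [0.61, 0.355, -0.61, 0.36]
ft_force: [-28.6, -0.9, 61.5]
width: 0.0494
```

Run:
```python
from h import *
rel((.5608,-.002,.105),-29.2)
```

```text
t 10.63 pos [0.5623, -0.0012, 0.1032] toolx [0.0041, -0.0056, -1.0] tooly [0.872, -0.4895, 0.0063] yaw_y -29.31 F [-28.5847, -0.909, 61.5005] T [0.0192, 6.9304, 0.0417] w 0.0494 q [0.6493, 0.4694, -0.8971, 1.7572, 0.4127, 1.1106, -0.8938]
dir -29.2 turn [-0.002  0.004 -0.008]
dir 150.8 turn [ 3.998 -0.013 -0.006]
shift [-0.07 -0.04  0.06]
```

Firm contact at TCP 0.103 m, so the hub is on the flange. I let go.

Call:
arm_command(targets=[0, 0, 0, -0.08, 0, 0, 0, 0, 0, 0, 0, 0, 0, 1, 0, 0, 0, 0, 0, 0, 1, 0, 0, 0, 0, 0, 0, 1, 0, 0, 0, 0, 0, 0, 1])

```text
time: 11.05
ee_pos: [0.5641, -0.0006, 0.1065]
eef_rot: [0.612, 0.354, -0.608, 0.361]
ft_force: [-0.6, 0.1, 0.8]
width: 0.0686
```

Run:
```python
from h import *
rel((.5608,-.002,.205),-29.2)
im=camera('side');cv2.imwrite('pics/s7.png',cv2.resize(im[110:230,180:330,::-1],None,fx=5,fy=5,interpolation=cv2.INTER_CUBIC))
```

```text
t 11.05 pos [0.5641, -0.0006, 0.1065] toolx [0.0089, -0.0058, -0.9999] tooly [0.8722, -0.4891, 0.0106] yaw_y -29.28 F [-0.6136, 0.1011, 0.8338] T [-0.03, -0.0055, -0.0338] w 0.0686 q [0.6492, 0.4653, -0.8983, 1.754, 0.4107, 1.1117, -0.8925]
dir -29.2 turn [-0.002  0.001 -0.014]
dir 150.8 turn [ 3.998e+00 -2.100e-02 -1.000e-03]
shift [-3.94 -0.05  0.12]
```

View pics/s7.png

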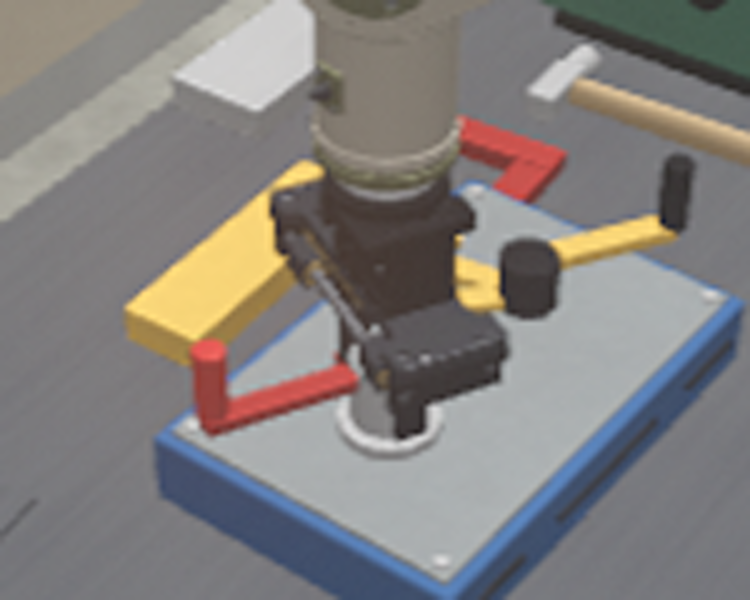

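The hub sits flush on the flange. I raise clear and look.

Call:
arm_command(targets=[0, 0, 0, 0, 0, 0, 1, 0, 0, -0.01, -0.4, 0, 0, 1, 0, 0, 0, -1, 0, 0, 1, 0, 0, 0, -1, 0, 0, 1, 0, 0, 0, -1, 0, 0, 1, 0, 0, 0, -1, 0, 0, 1, 0, 0, 0, -0.5, 0, -0.3, 1, 0, 0, 0, 0, 0, -0.8, 1, 0, 0, 0, 0, 0, -0.8, 1, 0, 0, 0, 0, 0, -0.8, 1, 0, 0, 0, 0, 0, -0.8, 1, 0, 0, 0, 0, 0, 0, 1])

```text
time: 12.1
ee_pos: [0.608, 0.0768, 0.2413]
eef_rot: [0.611, 0.357, -0.611, 0.355]
ft_force: [0.1, 1.4, 0.8]
width: 0.087
```

Run:
```python
from h import *
rel((.619,.1015,.21),-29.2)
im=camera('side');cv2.imwrite('pics/s8.png',cv2.resize(im[110:230,180:330,::-1],None,fx=5,fy=5,interpolation=cv2.INTER_CUBIC))
im=camera('top');cv2.imwrite('pics/t8.png',cv2.resize(im[120:240,220:370,::-1],None,fx=5,fy=5,interpolation=cv2.INTER_CUBIC))
```

```text
t 12.1 pos [0.608, 0.0768, 0.2413] toolx [-0.0006, 0.0026, -1.0] tooly [0.8702, -0.4928, -0.0018] yaw_y -29.52 F [0.097, 1.4079, 0.8014] T [0.0468, -0.0735, 0.0364] w 0.087 q [0.5006, 0.4626, -0.9435, 1.4619, 0.3723, 1.4062, -0.9683]
dir -29.2 turn [-0.007 -0.003  0.002]
dir 150.8 turn [3.993 0.004 0.004]
shift [ 1.25 -0.1  -1.07]
```

View pics/s8.png

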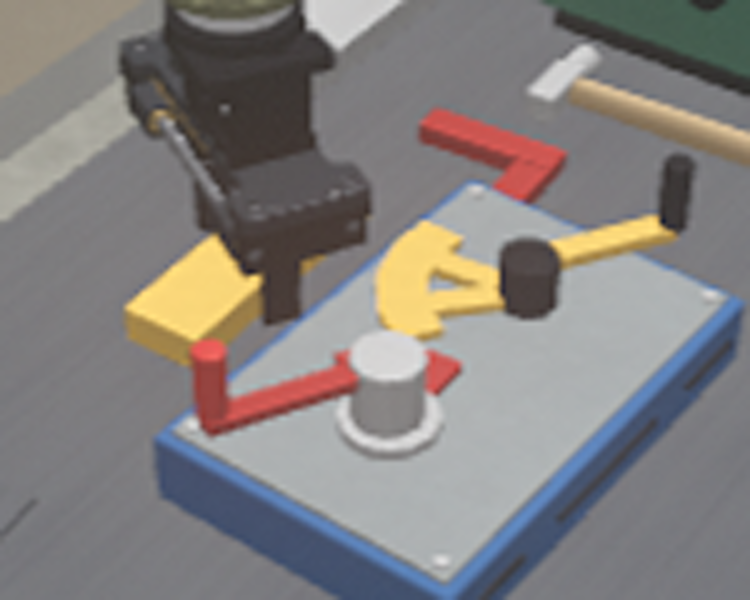

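View pics/t8.png

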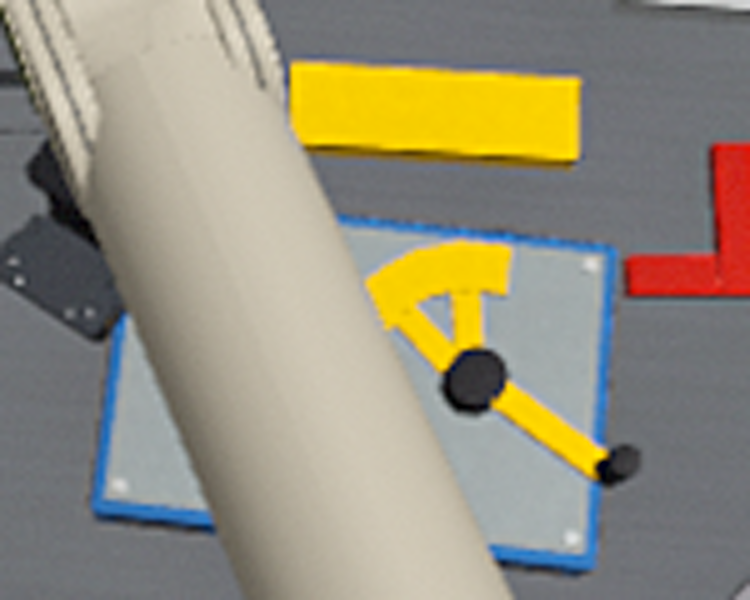

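Fully home: hub top at (388,352) in the side crop, flange ring even around it. I locate the grip.

Run:
```python
from h import *
f=lambda x,y:((x+.5)/5-.5+180,(y+.5)/5-.5+110)
h=ray('side',f(388,354),.12); g=ray('side',f(210,351),.170); d=g[:2]-h[:2]; print(h,g,np.degrees(np.arctan2(d[1],d[0])),np.hypot(*d))
```

```text
[ 0.56262645 -0.00392887  0.12      ] [0.61894259 0.10232749 0.17      ] 62.07629524011824 0.12025773682030574
```

Call:
arm_command(targets=[0, 0, 0, 0, -0.1, -0.6, 1, 0, 0, 0, 0, 0, -0.4, 1, 0, 0, 0, 0, 0, 0, 1, 0, 0, 0, 0.5, 0, 0, 1])

```text
time: 12.53
ee_pos: [0.6187, 0.0927, 0.2308]
eef_rot: [0.612, 0.353, -0.612, 0.354]
ft_force: [-0.7, 0.2, 0.2]
width: 0.0872
```

Run:
```python
from h import *
rel((.619,.102,.148),-29.2)
```

```text
t 12.53 pos [0.6187, 0.0927, 0.2308] toolx [0.0011, -0.0011, -1.0] tooly [0.8666, -0.499, 0.0016] yaw_y -29.93 F [-0.6505, 0.2345, 0.239] T [-0.0333, -0.0653, 0.0036] w 0.0872 q [0.4517, 0.4962, -0.9302, 1.4423, 0.3993, 1.4, -1.0098]
dir -29.2 turn [-0.016  0.001 -0.002]
dir 150.8 turn [ 3.984e+00 -3.000e-03 -1.000e-03]
shift [ 3.31 -0.18 -0.33]
```

Call:
arm_command(targets=[-0.02, 0, 0, 0, -0.18, -0.35, 1, 0, 0, 0, 0.8, 0, 0, 1, 0, 0, 0, 1, 0, 0, 1, 0, 0, 0, 1, 0, 0, 1, 0, 0, 0, 0.5, 0, 0, 1, 0, 0, 0, 0, 0, 0, 1])

```text
time: 13.03
ee_pos: [0.6175, 0.1001, 0.142]
eef_rot: [-0.608, -0.358, 0.61, -0.36]
ft_force: [-0.6, 0.2, -0.2]
width: 0.0867
```

Run:
```python
from h import *
rel((.619,.102,.148),-29.2)
im=camera('side');cv2.imwrite('pics/s9.png',cv2.resize(im[110:230,180:330,::-1],None,fx=5,fy=5,interpolation=cv2.INTER_CUBIC))
```

```text
t 13.03 pos [0.6175, 0.1001, 0.142] toolx [-0.0015, -0.0033, -1.0] tooly [0.875, -0.4842, 0.0003] yaw_y -28.96 F [-0.5872, 0.1604, -0.2423] T [-0.0504, -0.05, 0.0125] w 0.0867 q [0.4238, 0.5698, -0.8975, 1.545, 0.4626, 1.2538, -1.0496]
dir -29.2 turn [ 0.005  0.005 -0.   ]
dir 150.8 turn [-3.995e+00  1.000e-03  7.000e-03]
shift [-0.24  0.01 -0.1 ]
```

View pics/s9.png

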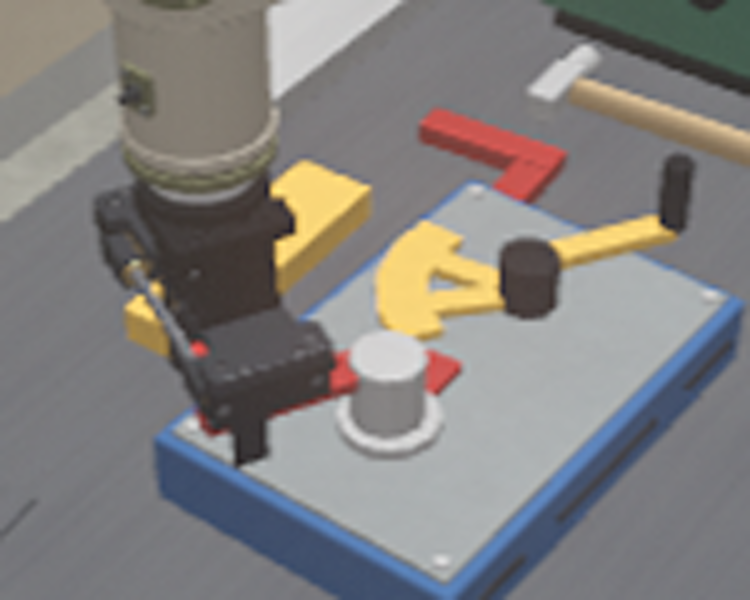

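Call:
arm_command(targets=[0, 0, 0, -0.2, 0, -0.08, 0.4, 0, 0, 0, 0, 0, 0, 0, 0, 0, 0, 0, 0, 0, 0, 0, 0, 0, 0, 0, 0, 0, 0, 0, 0, 0, 0, 0, 0, 0, 0, 0, 0, 0, 0, 0, 0, 0, 0, 0, 0, 0, 0, 0, 0, 0, 0, 0, 0, 0], newtons=50)

```text
time: 13.75
ee_pos: [0.6216, 0.1031, 0.1556]
eef_rot: [0.611, 0.357, -0.607, 0.361]
ft_force: [0.6, 0.2, 0.3]
width: 0.0417
```

```bash
cat >> h.py <<'E'
C=np.array([.5605,-.003])
def arc():
    s,R=st(); d=s["ee_pos"][:2]-C; a=np.degrees(np.arctan2(d[1],d[0])); print("ARC angle",a.round(2),"r",np.hypot(*d).round(4),"F tang",(np.array(s["ft_force"])[:2]@[-np.sin(np.radians(a)),np.cos(np.radians(a))]).round(1),"rad",(np.array(s["ft_force"])[:2]@[np.cos(np.radians(a)),np.sin(np.radians(a))]).round(1),"tool yaw-handle+90 =",round(np.degrees(np.arctan2(R[1,1],R[0,1]))-a+90,2))
E
python3 -c "
from h import *
arc()"
```

```text
t 13.75 pos [0.6216, 0.1031, 0.1556] toolx [0.0075, -0.0019, -1.0] tooly [0.8748, -0.4844, 0.0075] yaw_y -28.97 F [0.5729, 0.1719, 0.2836] T [-0.0068, -0.0472, 0.0083] w 0.0417 q [0.4214, 0.5606, -0.9031, 1.5268, 0.4574, 1.2695, -1.0476]
ARC angle 60.04 r 0.1224 F tang -0.4 rad 0.4 tool yaw-handle+90 = 0.99
```

Call:
arm_command(targets=[0, 0, 0, 0.25, 0, 0.08, 0, 0, 0, 0, 0, 0, 0, 0, 0, 0, 0, 0, 0, 0, 0, 0, 0, 0, 0, 0, 0, 0, 0, 0, 0, 0, 0, 0, 0])

```text
time: 14.17
ee_pos: [0.6206, 0.1012, 0.1485]
eef_rot: [0.611, 0.357, -0.607, 0.361]
ft_force: [-0.8, 0.1, 0.1]
width: 0.0208
```

```bash
python3 -c "
from h import *
arc()"
```

```text
t 14.17 pos [0.6206, 0.1012, 0.1485] toolx [0.0074, -0.0017, -1.0] tooly [0.8748, -0.4844, 0.0073] yaw_y -28.97 F [-0.7906, 0.1113, 0.1235] T [-0.0388, 0.0604, -0.0462] w 0.0208 q [0.4244, 0.5643, -0.9007, 1.5378, 0.4611, 1.2563, -1.0483]
ARC angle 60.03 r 0.1202 F tang 0.7 rad -0.3 tool yaw-handle+90 = 1.0
```

Call:
arm_command(targets=[-0.1, 0, 0, 0, -0.4, 0.02, 0, -0.1, 0, 0, 0, -0.4, 0.02, 0, -0.1, 0, 0, 0, -0.4, 0.02, 0, -0.1, 0, 0, 0, -0.4, 0.02, 0])

```text
time: 14.5
ee_pos: [0.5862, 0.1146, 0.1496]
eef_rot: [0.548, 0.448, -0.54, 0.455]
ft_force: [11.8, -1.2, -3.5]
width: 0.0208
```

```bash
python3 -c "
from h import *
arc()"
```

```text
t 14.5 pos [0.5862, 0.1146, 0.1496] toolx [0.0154, 0.0007, -0.9999] tooly [0.9829, -0.1837, 0.015] yaw_y -10.58 F [11.83, -1.2007, -3.464] T [-0.1396, -2.7938, -0.4951] w 0.0208 q [0.4925, 0.523, -0.9951, 1.6288, 0.4668, 1.2302, -0.7802]
ARC angle 77.67 r 0.1204 F tang -11.8 rad 1.4 tool yaw-handle+90 = 1.74
```

Call:
arm_command(targets=[-0.1, 0, -0.005, 0, -0.4, 0.02, 0, -0.1, 0, -0.005, 0, -0.4, 0.02, 0, -0.1, 0, 0, 0, -0.4, 0.02, 0, -0.1, 0, 0, 0, -0.4, 0.02, 0, -0.1, 0, 0, 0, -0.4, 0.02, 0])

```text
time: 14.92
ee_pos: [0.5444, 0.1149, 0.1514]
eef_rot: [0.452, 0.546, -0.432, 0.557]
ft_force: [10.2, 5.3, -6.4]
width: 0.0212
```

```bash
python3 -c "
from h import *
arc()
rel((.5,.1,.148),10)"
```

```text
t 14.92 pos [0.5444, 0.1149, 0.1514] toolx [0.0295, 0.0115, -0.9995] tooly [0.9754, 0.2181, 0.0313] yaw_y 12.6 F [10.1738, 5.2716, -6.4196] T [1.2587, -1.7672, -0.6246] w 0.0212 q [0.6305, 0.467, -1.1316, 1.7446, 0.457, 1.1901, -0.4025]
ARC angle 97.79 r 0.119 F tang -10.8 rad 3.8 tool yaw-handle+90 = 4.81
t 14.92 pos [0.5444, 0.1149, 0.1514] toolx [0.0295, 0.0115, -0.9995] tooly [0.9754, 0.2181, 0.0313] yaw_y 12.6 F [10.1738, 5.2716, -6.4196] T [1.2587, -1.7672, -0.6246] w 0.0212 q [0.6305, 0.467, -1.1316, 1.7446, 0.457, 1.1901, -0.4025]
dir 10 turn [ 0.058 -0.007 -0.04 ]
dir 190 turn [-3.942  0.061 -0.011]
shift [ 0.08 -1.87  0.19]
```

Call:
arm_command(targets=[-0.05, 0, -0.02, 0.1, -0.4, 0.06, 0, -0.05, 0, -0.02, 0.05, -0.4, 0.06, 0, -0.05, 0, -0.01, 0, -0.4, 0.06, 0, -0.05, 0, 0, 0, -0.4, 0.06, 0])

```text
time: 15.25
ee_pos: [0.519, 0.1073, 0.1535]
eef_rot: [0.404, 0.585, -0.382, 0.591]
ft_force: [17.2, 9.0, -12.0]
width: 0.0217
```

```bash
python3 -c "
from h import *
arc()
rel((.5,.1,.148),25)"
```

```text
t 15.25 pos [0.519, 0.1073, 0.1535] toolx [0.024, 0.0211, -0.9995] tooly [0.9235, 0.3824, 0.0303] yaw_y 22.49 F [17.1974, 8.9766, -11.9903] T [2.5991, -3.711, 0.3883] w 0.0217 q [0.732, 0.4326, -1.2117, 1.8039, 0.429, 1.1781, -0.2143]
ARC angle 110.64 r 0.1179 F tang -19.3 rad 2.3 tool yaw-handle+90 = 1.85
t 15.25 pos [0.519, 0.1073, 0.1535] toolx [0.024, 0.0211, -0.9995] tooly [0.9235, 0.3824, 0.0303] yaw_y 22.49 F [17.1974, 8.9766, -11.9903] T [2.5991, -3.711, 0.3883] w 0.0217 q [0.732, 0.4326, -1.2117, 1.8039, 0.429, 1.1781, -0.2143]
dir 25 turn [-0.056 -0.012 -0.039]
dir 205 turn [ 3.944 -0.06   0.019]
shift [ 0.2  -0.82 -0.02]
```

Call:
arm_command(targets=[0, 0, -0.03, 0.2, -0.1, 0, 0, 0, 0, -0.01, 0.1, 0, 0, 0])

```text
time: 15.42
ee_pos: [0.5213, 0.1104, 0.1499]
eef_rot: [0.398, 0.589, -0.385, 0.588]
ft_force: [3.6, 0.3, 4.3]
width: 0.0212
```

Run:
```python
from h import *
arc()
im=camera('side');cv2.imwrite('pics/s10.png',cv2.resize(im[110:230,180:330,::-1],None,fx=5,fy=5,interpolation=cv2.INTER_CUBIC))
```

```text
t 15.42 pos [0.5213, 0.1104, 0.1499] toolx [0.0095, 0.0169, -0.9998] tooly [0.9219, 0.3871, 0.0153] yaw_y 22.78 F [3.6135, 0.2574, 4.2902] T [-0.2431, -1.4995, -0.3176] w 0.0212 q [0.7029, 0.455, -1.197, 1.7883, 0.4434, 1.195, -0.2241]
ARC angle 109.05 r 0.12 F tang -3.5 rad -0.9 tool yaw-handle+90 = 3.72
```

View pics/s10.png

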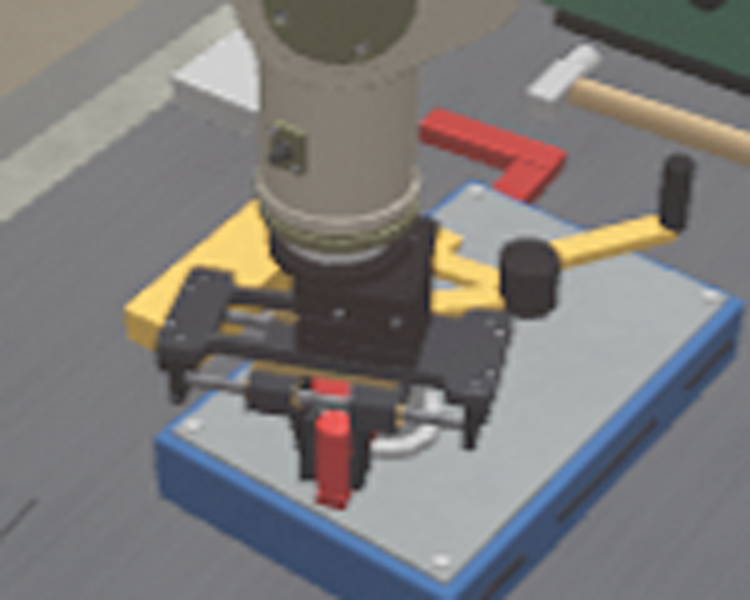

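Call:
arm_command(targets=[0, 0, -0.01, 0.03, -0.4, 0.03, 0, -0.04, 0, -0.01, 0.05, -0.4, 0.03, 0, -0.04, 0, -0.01, 0.08, -0.4, 0.03, 0, -0.04, 0, -0.01, 0.08, -0.4, 0.03, 0])

```text
time: 15.8
ee_pos: [0.503, 0.1015, 0.1517]
eef_rot: [0.372, 0.606, -0.349, 0.611]
ft_force: [20.2, 10.8, -5.5]
width: 0.0211
```

Run:
```python
from h import *
arc()
```

```text
t 15.8 pos [0.503, 0.1015, 0.1517] toolx [0.0232, 0.0255, -0.9994] tooly [0.8769, 0.4796, 0.0326] yaw_y 28.68 F [20.2254, 10.754, -5.4776] T [2.7332, -4.3968, 0.6119] w 0.0211 q [0.8023, 0.4125, -1.2651, 1.8458, 0.4145, 1.1637, -0.0957]
ARC angle 118.83 r 0.1193 F tang -22.9 rad -0.3 tool yaw-handle+90 = -0.16
```

Call:
arm_command(targets=[-0.03, 0, -0.02, 0.1, -0.4, 0.03, 0, -0.04, 0, -0.02, 0.1, -0.4, 0.03, 0, -0.04, 0, -0.02, 0.1, -0.4, 0.03, 0])

```text
time: 16.05
ee_pos: [0.4905, 0.0947, 0.1506]
eef_rot: [0.339, 0.624, -0.321, 0.627]
ft_force: [17.3, 12.1, -3.3]
width: 0.021
```

Run:
```python
from h import *
arc()
```

```text
t 16.05 pos [0.4905, 0.0947, 0.1506] toolx [0.0163, 0.0211, -0.9996] tooly [0.8255, 0.5638, 0.0254] yaw_y 34.33 F [17.3294, 12.1163, -3.3102] T [3.1979, -4.3341, 0.5683] w 0.021 q [0.8558, 0.4023, -1.3076, 1.8728, 0.4102, 1.1655, 0.0087]
ARC angle 125.64 r 0.1202 F tang -21.1 rad -0.3 tool yaw-handle+90 = -1.31
```

Call:
arm_command(targets=[0, 0, -0.02, 0.08, -0.4, 0.03, 0, 0, 0, -0.02, 0.08, -0.4, 0.06, 0, 0, 0, -0.02, 0.08, -0.4, 0.08, 0])

```text
time: 16.3
ee_pos: [0.4816, 0.0879, 0.1517]
eef_rot: [0.335, 0.626, -0.317, 0.629]
ft_force: [26.5, 22.5, -7.1]
width: 0.0207
```

Run:
```python
from h import *
arc()
```

```text
t 16.3 pos [0.4816, 0.0879, 0.1517] toolx [0.0142, 0.0202, -0.9997] tooly [0.8183, 0.5743, 0.0232] yaw_y 35.06 F [26.4988, 22.5052, -7.1175] T [5.87, -6.3608, 0.5582] w 0.0207 q [0.902, 0.3814, -1.334, 1.8929, 0.3911, 1.1618, 0.043]
ARC angle 130.97 r 0.1204 F tang -34.8 rad -0.4 tool yaw-handle+90 = -5.91
```

Call:
arm_command(targets=[0, 0, -0.02, 0.1, -0.4, 0.06, 0, 0, 0, -0.02, 0.1, -0.45, 0.06, 0])

```text
time: 16.47
ee_pos: [0.479, 0.0852, 0.1531]
eef_rot: [0.335, 0.625, -0.312, 0.632]
ft_force: [35.2, 25.4, -14.2]
width: 0.0209
```

Run:
```python
from h import *
arc()
```

```text
t 16.47 pos [0.479, 0.0852, 0.1531] toolx [0.0232, 0.0257, -0.9994] tooly [0.8135, 0.5805, 0.0338] yaw_y 35.51 F [35.1863, 25.3991, -14.2127] T [6.2469, -7.751, 0.4136] w 0.0209 q [0.9358, 0.3659, -1.3534, 1.9057, 0.3768, 1.1479, 0.0677]
ARC angle 132.74 r 0.12 F tang -43.1 rad -5.2 tool yaw-handle+90 = -7.22
```

Call:
arm_command(targets=[0, 0, -0.03, 0.25, -0.55, 0.06, 0, 0, 0, -0.02, 0.2, -0.6, 0.06, 0])

```text
time: 16.63
ee_pos: [0.4751, 0.0833, 0.1511]
eef_rot: [0.337, 0.624, -0.303, 0.636]
ft_force: [44.0, 32.0, -8.6]
width: 0.0209
```

Run:
```python
from h import *
arc()
```

```text
t 16.63 pos [0.4751, 0.0833, 0.1511] toolx [0.037, 0.0348, -0.9987] tooly [0.8068, 0.5887, 0.0504] yaw_y 36.12 F [44.029, 32.0281, -8.5767] T [7.238, -9.5888, 0.3604] w 0.0209 q [0.9769, 0.3463, -1.3762, 1.9291, 0.3582, 1.1191, 0.0975]
ARC angle 134.68 r 0.1214 F tang -53.8 rad -8.2 tool yaw-handle+90 = -8.56
```

Tangential force climbs from 20 to 54 N with almost no motion, which is the hard stop. I relax, release, lift, and look.

Call:
arm_command(targets=[0, 0, -0.02, 0.1, 0.1, 0, 0, 0, 0, -0.02, 0, 0.05, 0, 0.3, 0, 0, -0.01, 0, 0, 0, 0.7, 0, 0, 0, 0, 0, 0, 0.7, 0, 0, 0, 0, 0, 0, 0.7, 0, 0, 0, 0, 0, 0, 0.7])

```text
time: 17.13
ee_pos: [0.4851, 0.0917, 0.1536]
eef_rot: [0.33, 0.627, -0.309, 0.635]
ft_force: [0.1, -0.4, -0.5]
width: 0.0451
```

Run:
```python
from h import *
rel((.479,.085,.25),36)
im=camera('side');cv2.imwrite('pics/s11.png',cv2.resize(im[110:230,180:330,::-1],None,fx=5,fy=5,interpolation=cv2.INTER_CUBIC))
```

```text
t 17.13 pos [0.4851, 0.0917, 0.1536] toolx [0.0233, 0.0215, -0.9995] tooly [0.8052, 0.5921, 0.0315] yaw_y 36.33 F [0.0798, -0.4124, -0.4986] T [0.0399, -0.1574, 0.0053] w 0.0451 q [0.8927, 0.3801, -1.3317, 1.8884, 0.3933, 1.1568, 0.0587]
dir 36 turn [ 0.007 -0.005 -0.04 ]
dir 216 turn [-3.992  0.063 -0.007]
shift [-3.87 -0.23  0.06]
```

View pics/s11.png

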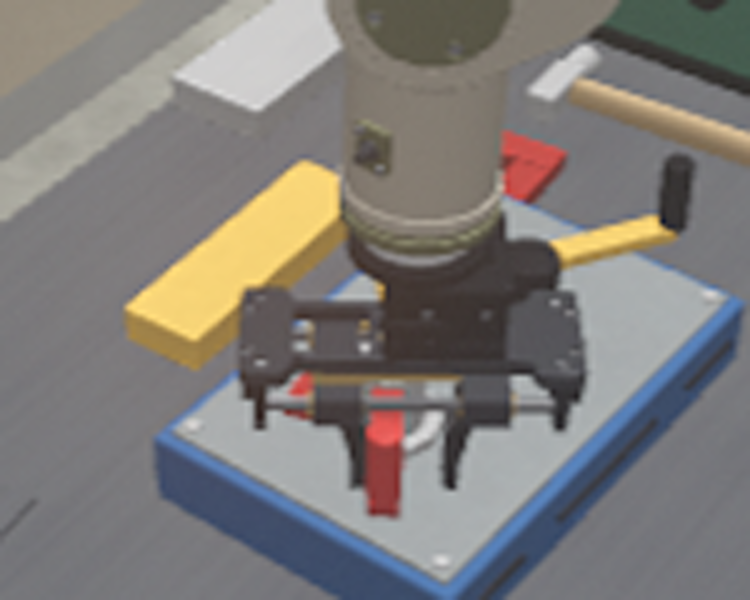

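Call:
arm_command(targets=[0, 0, -0.02, -0.5, 0, 0, 0.8, 0, 0, -0.02, -1, 0, 0, 0.8, 0, 0, 0, -1, 0, 0, 0.8, 0, 0, 0, -1, 0, 0, 0.8, 0, 0, 0, -1, 0, 0, 0.8, 0, 0, 0, -0.3, 0, 0, 0.8, 0.15, 0, 0, 0, 1, 0.3, 1, 0.15, 0, 0, 0, 1, 0.6, 1, 0.15, 0, 0, 0, 0.9, 0.7, 1, 0.15, 0, 0, 0, 0.7, 0.7, 1, 0, 0, 0, 0, 0, 0, 1])

```text
time: 18.1
ee_pos: [0.5856, 0.0678, 0.2732]
eef_rot: [0.459, 0.535, -0.469, 0.532]
ft_force: [0.1, -0.8, -0.1]
width: 0.0859
```

Run:
```python
from h import *
rel((.4938,-.253,.21),-33.7)
im=camera('side');cv2.imwrite('pics/s12.png',cv2.resize(im[110:230,180:330,::-1],None,fx=5,fy=5,interpolation=cv2.INTER_CUBIC))
im=camera('top');cv2.imwrite('pics/t12.png',cv2.resize(im[120:240,220:370,::-1],None,fx=5,fy=5,interpolation=cv2.INTER_CUBIC))
```

```text
t 18.1 pos [0.5856, 0.0678, 0.2732] toolx [-0.0126, -0.009, -0.9999] tooly [0.9902, 0.1391, -0.0137] yaw_y 8.0 F [0.086, -0.8137, -0.0924] T [-0.0616, -0.1856, 0.0015] w 0.0859 q [0.6272, 0.4577, -1.1081, 1.4619, 0.4108, 1.4873, -0.3393]
dir -33.7 turn [0.927 0.015 0.013]
dir 146.3 turn [-3.073 -0.017  0.019]
shift [ 2.69 -5.39 12.18]
```

View pics/s12.png

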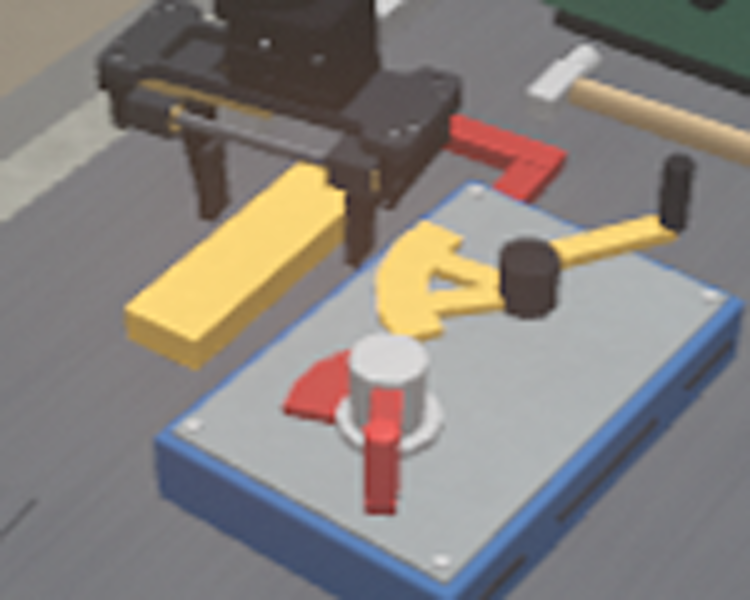

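View pics/t12.png

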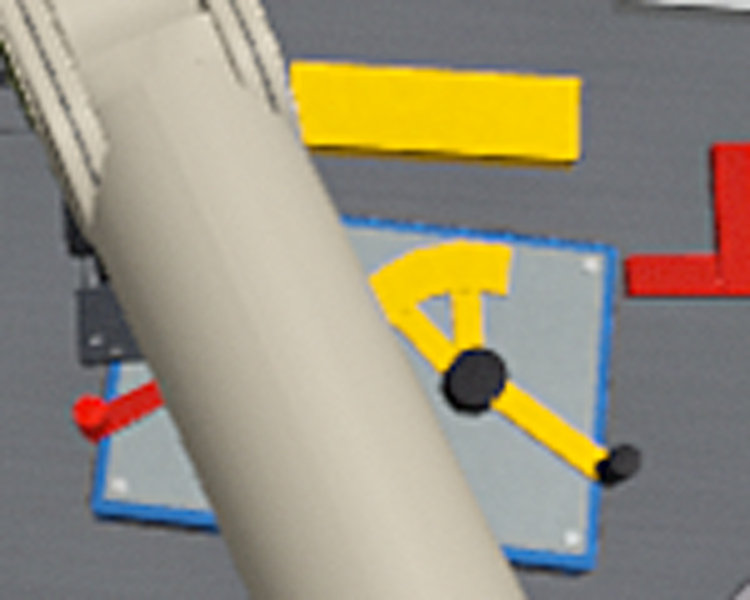

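The isolator has turned: the red segment is now at (330,385), clear of the yellow sector. The hub is still flush on the flange. On to the selector.

Call:
arm_command(targets=[0, 0, 0, 0, -0.2, 0.7, 1, 0, 0.01, 0.01, 0, -0.4, 1, 1, 0, 0, 0, 0, -0.45, 1, 1, 0, 0, 0, 0, -0.45, 1, 1, 0, 0, 0, 0, -0.45, 1, 1, 0, 0, 0, 0, -0.45, 1, 1, 0, 0, 0, 0, -0.45, 1, 1, 0, 0, 0, 0, -0.45, 1, 1, 0, 0, 0, 0, -0.45, 1, 1, 0, 0, 0, 0, -0.45, 1, 1, 0, 0, 0, 0, -0.45, 1, 1, 0, 0, 0, 0, -0.3, 0.6, 1])

```text
time: 19.2
ee_pos: [0.4942, -0.2262, 0.2714]
eef_rot: [0.445, 0.55, -0.453, 0.542]
ft_force: [0.3, 0.2, -0.0]
width: 0.0868
```

Call:
arm_command(targets=[0.15, 0, 0, 0, 0, 0, 1, 0.15, 0, 0, 0, 0, 0, 1, 0.15, 0, 0, 0, 0, 0, 1, 0.15, 0, 0, 0, 0, 0, 1, 0.15, 0, 0, 0, 0, 0, 1, 0.12, 0, 0, 0, 0, 0, 1, 0, 0, 0, 0, 0, 0, 1])

```text
time: 19.78
ee_pos: [0.4864, -0.227, 0.2689]
eef_rot: [-0.603, -0.359, 0.619, -0.354]
ft_force: [0.0, -0.2, -0.0]
width: 0.0871
```

Run:
```python
from h import *
rel((.4938,-.253,.21),-33.7)
im=camera('top');cv2.imwrite('pics/t13.png',cv2.resize(im[120:240,220:370,::-1],None,fx=5,fy=5,interpolation=cv2.INTER_CUBIC))
```

```text
t 19.78 pos [0.4864, -0.227, 0.2689] toolx [-0.0232, -0.0046, -0.9997] tooly [0.8703, -0.4922, -0.0179] yaw_y -29.49 F [0.0199, -0.2095, -0.0351] T [-0.0359, -0.0377, 0.033] w 0.0871 q [1.1964, 0.2721, -0.9998, 1.6031, 0.2404, 1.4157, -0.3437]
dir -33.7 turn [0.094 0.02  0.022]
dir 146.3 turn [-3.906 -0.034  0.031]
shift [2.35 0.81 0.72]
```

View pics/t13.png

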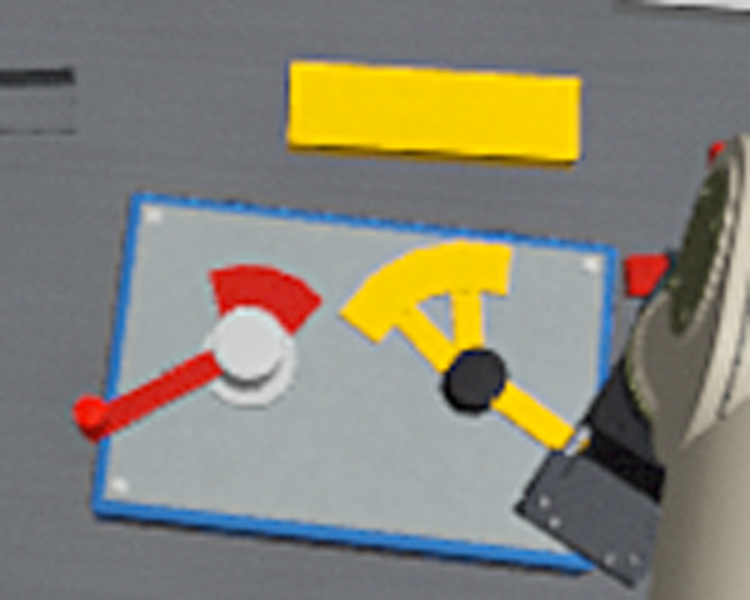

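Run:
```python
from h import *
f=lambda x,y,s,x0,y0:((x+.5)/s-.5+x0,(y+.5)/s-.5+y0)
def ang(n,p,z):
    X=ray(n,p,z)[:2]-C; return round(np.degrees(np.arctan2(X[1],X[0])),1),round(np.hypot(*X)*1e3)
# before: top c2 (6.5,235,150), side c3 (6,210,135); corners outer: L, R
for z in(.066,):
  print('before top',ang('top',f(286,166,6.5,235,150),z),ang('top',f(351,301,6.5,235,150),z))
  print('before side',ang('side',f(221,276,6,210,135),z),ang('side',f(373,291,6,210,135),z))
  print('after top',ang('top',f(211,271,5,220,120),z),ang('top',f(321,299,5,220,120),z))
  print('after side s12',ang('side',f(284,407,5,180,110),z))
g=ray('top',f(92,411,5,220,120),.17)[:2]-C; print('handle',np.degrees(np.arctan2(g[1],g[0])),np.hypot(*g))
g=ray('side',f(381,429,5,180,110),.17)[:2]-C; print('handle side',np.degrees(np.arctan2(g[1],g[0])),np.hypot(*g))
h=ray('top',f(249,338,5,220,120),.12);print(h, ray('side',f(388,358,5,180,110),.12))
```

```text
before top (np.float64(-24.7), 70) (np.float64(-98.1), 71)
before side (np.float64(-24.4), 73) (np.float64(-98.8), 69)
after top (np.float64(26.2), 71) (np.float64(-44.9), 70)
after side s12 (np.float64(26.2), 70)
handle 122.67270158773793 0.11936941258091603
handle side 122.12146383246139 0.1207269454835637
[ 0.56434216 -0.00170926  0.12      ] [ 0.56043382 -0.00076971  0.12      ]
```

The red segment has turned 51° by both views, and it sprang back from the push, so the isolator is on its stop. Now I line up on the selector grip.

Call:
arm_command(targets=[0.09, 0.02, 0.02, 0, 0.4, 0.4, 1, 0, 0, 0, 0.5, 0.4, 0.3, 1, 0, 0, 0, 0.7, 0, 0, 1, 0, 0, 0, 0, 0, 0, 1])

```text
time: 20.17
ee_pos: [0.4942, -0.2506, 0.2385]
eef_rot: [-0.618, -0.342, 0.619, -0.343]
ft_force: [-0.6, 0.1, -0.6]
width: 0.0868
```

Run:
```python
from h import *
rel((.4938,-.253,.132),-33.7)
im=camera('side');cv2.imwrite('pics/s14.png',cv2.resize(im[90:210,230:380,::-1],None,fx=5,fy=5,interpolation=cv2.INTER_CUBIC))
```

```text
t 20.17 pos [0.4942, -0.2506, 0.2385] toolx [-0.0008, -0.0014, -1.0] tooly [0.847, -0.5315, 0.0001] yaw_y -32.11 F [-0.6038, 0.0996, -0.5798] T [0.027, -0.0588, 0.0121] w 0.0868 q [1.1969, 0.3181, -0.9716, 1.6213, 0.2698, 1.3453, -0.3727]
dir -33.7 turn [ 0.035  0.002 -0.   ]
dir 146.3 turn [-3.965e+00  0.000e+00  3.000e-03]
shift [4.26 0.04 0.08]
```

View pics/s14.png

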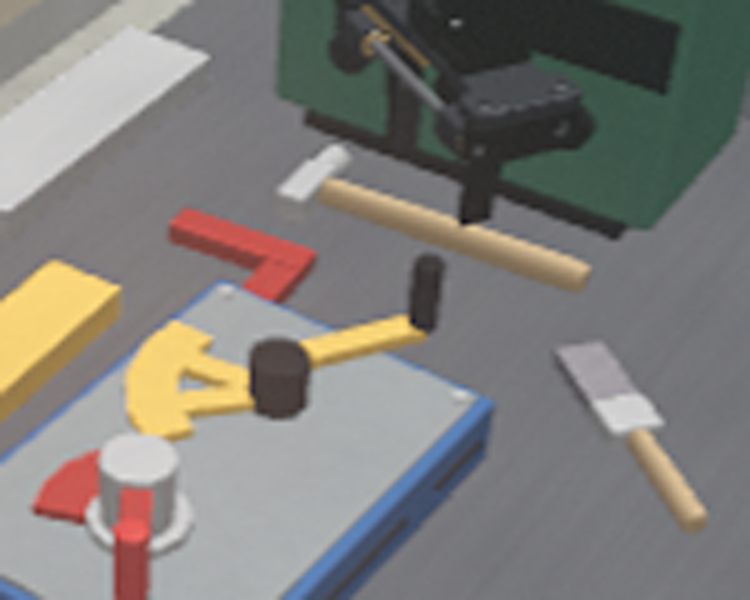

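Call:
arm_command(targets=[0.03, 0, 0, 0.5, 0.04, 0.08, 1, 0, 0, 0, 0.9, 0, 0, 1, 0, 0, 0, 1, 0, 0, 1, 0, 0, 0, 1, 0, 0, 1, 0, 0, 0, 0.6, 0, 0, 1, 0, 0, 0, 0, 0, 0, 1])

```text
time: 20.72
ee_pos: [0.4959, -0.2524, 0.1393]
eef_rot: [0.622, 0.334, -0.621, 0.34]
ft_force: [-0.3, -0.2, -0.6]
width: 0.0871
```

Run:
```python
from h import *
rel((.4938,-.253,.132),-33.7)
im=camera('side');cv2.imwrite('pics/s15.png',cv2.resize(im[90:210,230:380,::-1],None,fx=5,fy=5,interpolation=cv2.INTER_CUBIC))
```

```text
t 20.72 pos [0.4959, -0.2524, 0.1393] toolx [0.0055, -0.0058, -1.0] tooly [0.8383, -0.5452, 0.0078] yaw_y -33.04 F [-0.3317, -0.1594, -0.602] T [-0.0742, 0.0169, 0.0169] w 0.0871 q [1.1524, 0.4114, -0.9257, 1.742, 0.3604, 1.1606, -0.4545]
dir -33.7 turn [ 0.015  0.002 -0.01 ]
dir 146.3 turn [-3.985  0.016  0.004]
shift [ 0.29 -0.06  0.07]
```

View pics/s15.png

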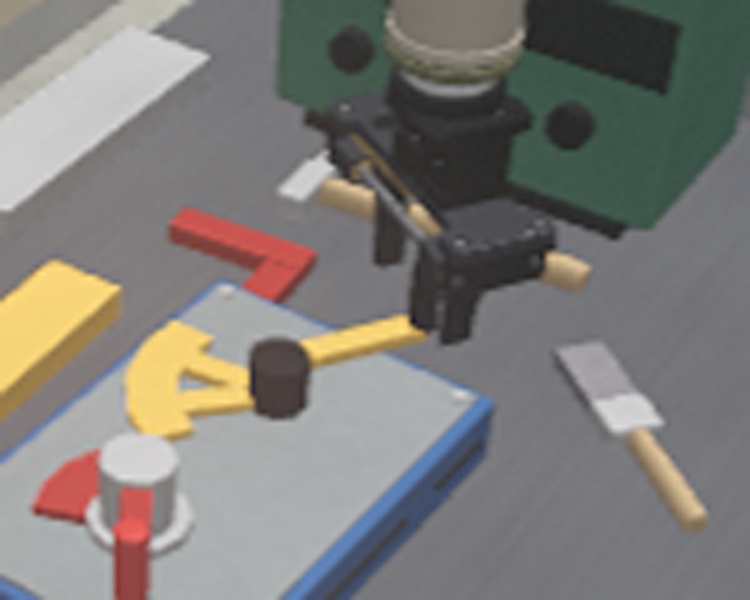

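The grip stands between the fingers at about (430,300). I close on it.

Call:
arm_command(targets=[0.01, 0, -0.01, 0.2, -0.05, 0.06, 0.4, 0, 0, 0, 0, 0, 0, 0, 0, 0, 0, 0, 0, 0, 0, 0, 0, 0, 0, 0, 0, 0, 0, 0, 0, 0, 0, 0, 0, 0, 0, 0, 0, 0, 0, 0, 0, 0, 0, 0, 0, 0, 0, 0, 0, 0, 0, 0, 0, 0, 0, 0, 0, 0, 0, 0, 0, 0, 0, 0, 0, 0, 0, 0], newtons=50)

```text
time: 21.6
ee_pos: [0.4973, -0.2539, 0.1416]
eef_rot: [0.624, 0.332, -0.622, 0.338]
ft_force: [-0.0, -0.1, -1.1]
width: 0.0283
```

```bash
cat >> h.py <<'E'
S=np.array([.5545,-.163])
def arcs():
    s,R=st(); d=s["ee_pos"][:2]-S; a=np.degrees(np.arctan2(d[1],d[0])); f=np.array(s["ft_force"])[:2]; r=np.radians(a)
    print("SEL angle",a.round(2),"r",np.hypot(*d).round(4),"Ft",(f@[-np.sin(r),np.cos(r)]).round(1),"Fr",(f@[np.cos(r),np.sin(r)]).round(1),"yaw-(a+90)=",round(np.degrees(np.arctan2(R[1,1],R[0,1]))-a-90,2))
E
python3 -c "
from h import *
arcs()"
```

```text
t 21.6 pos [0.4973, -0.2539, 0.1416] toolx [0.0062, -0.006, -1.0] tooly [0.8342, -0.5514, 0.0085] yaw_y -33.47 F [-0.0333, -0.0701, -1.1464] T [0.012, -0.0497, -0.0148] w 0.0283 q [1.151, 0.4121, -0.924, 1.7355, 0.3598, 1.1651, -0.4594]
SEL angle -122.18 r 0.1074 Ft 0.0 Fr 0.1 yaw-(a+90)= -1.28
```

Call:
arm_command(targets=[0, 0, -0.01, 0.25, 0, 0, 0, 0, 0, 0, 0, 0, 0, 0, 0, 0, 0, 0, 0, 0, 0, 0, 0, 0, 0, 0, 0, 0])

```text
time: 21.93
ee_pos: [0.4975, -0.2537, 0.1362]
eef_rot: [-0.622, -0.335, 0.624, -0.335]
ft_force: [-1.2, 0.8, 3.3]
width: 0.0207
```

```bash
python3 -c "
from h import *
arcs()"
```

```text
t 21.93 pos [0.4975, -0.2537, 0.1362] toolx [-0.0014, -0.0021, -1.0] tooly [0.8344, -0.5512, -0.0] yaw_y -33.45 F [-1.1685, 0.758, 3.2795] T [0.0518, 0.2263, 0.0857] w 0.0207 q [1.1429, 0.4247, -0.9187, 1.7334, 0.3668, 1.1667, -0.4644]
SEL angle -122.14 r 0.1071 Ft -1.4 Fr -0.0 yaw-(a+90)= -1.31
```

Call:
arm_command(targets=[-0.1, 0, 0, 0, 0.4, -0.02, 0, -0.1, 0, 0, 0, 0.4, -0.02, 0, -0.1, 0, 0, 0, 0.4, -0.02, 0, -0.1, 0, 0, 0, 0.4, -0.02, 0])

```text
time: 22.27
ee_pos: [0.5308, -0.2672, 0.1361]
eef_rot: [-0.557, -0.434, 0.563, -0.429]
ft_force: [-8.6, 5.4, 9.3]
width: 0.0211
```

```bash
python3 -c "
from h import *
arcs()
rel((0.5,-.25,.135),-10)"
```

```text
t 22.27 pos [0.5308, -0.2672, 0.1361] toolx [-0.0118, 0.0002, -0.9999] tooly [0.9668, -0.2555, -0.0114] yaw_y -14.8 F [-8.6411, 5.3685, 9.2974] T [0.8889, 1.1914, 0.2562] w 0.0211 q [1.1116, 0.531, -0.9452, 1.6286, 0.4535, 1.2294, -0.1871]
SEL angle -102.82 r 0.1069 Ft -9.6 Fr -3.3 yaw-(a+90)= -1.98
t 22.27 pos [0.5308, -0.2672, 0.1361] toolx [-0.0118, 0.0002, -0.9999] tooly [0.9668, -0.2555, -0.0114] yaw_y -14.8 F [-8.6411, 5.3685, 9.2974] T [0.8889, 1.1914, 0.2562] w 0.0211 q [1.1116, 0.531, -0.9452, 1.6286, 0.4535, 1.2294, -0.1871]
dir -10 turn [-0.107  0.003  0.015]
dir 170 turn [ 3.893  0.022 -0.004]
shift [ 0.06 -1.37 -0.35]
```

The selector has swung about 20°, well past the block, so it is free. I continue.

Call:
arm_command(targets=[-0.1, 0, 0.01, -0.06, 0.4, -0.03, 0, -0.1, 0, 0.01, -0.04, 0.4, -0.03, 0, -0.1, 0, 0, 0, 0.4, -0.03, 0, -0.1, 0, 0, 0, 0.4, -0.03, 0, -0.1, 0, 0, 0, 0.4, -0.03, 0])

```text
time: 22.68
ee_pos: [0.5756, -0.2676, 0.1361]
eef_rot: [0.457, 0.541, -0.463, 0.533]
ft_force: [-11.0, 2.9, 10.3]
width: 0.0207
```

```bash
python3 -c "
from h import *
arcs()
rel((0.5,-.25,.135),10)"
```

```text
t 22.68 pos [0.5756, -0.2676, 0.1361] toolx [-0.014, 0.0006, -0.9999] tooly [0.9881, 0.1532, -0.0137] yaw_y 8.82 F [-10.9817, 2.8977, 10.2605] T [0.6512, 1.6373, 0.2937] w 0.0207 q [1.0566, 0.6457, -0.9879, 1.5113, 0.5508, 1.2977, 0.1575]
SEL angle -78.6 r 0.1067 Ft -10.2 Fr -5.0 yaw-(a+90)= -2.58
t 22.68 pos [0.5756, -0.2676, 0.1361] toolx [-0.014, 0.0006, -0.9999] tooly [0.9881, 0.1532, -0.0137] yaw_y 8.82 F [-10.9817, 2.8977, 10.2605] T [0.6512, 1.6373, 0.2937] w 0.0207 q [1.0566, 0.6457, -0.9879, 1.5113, 0.5508, 1.2977, 0.1575]
dir 10 turn [-0.026 -0.004  0.017]
dir 190 turn [3.974 0.027 0.006]
shift [ 0.09 -2.88 -1.16]
```

Call:
arm_command(targets=[-0.11, 0, 0.01, -0.06, 0.4, -0.04, 0, -0.11, 0, 0.01, -0.04, 0.4, -0.04, 0, -0.11, 0, 0, 0, 0.4, -0.04, 0, -0.11, 0, 0, 0, 0.4, -0.04, 0, -0.11, 0, 0, 0, 0.4, -0.04, 0, -0.1, 0, 0, 0, 0.4, -0.04, 0])

```text
time: 23.18
ee_pos: [0.6242, -0.2437, 0.1362]
eef_rot: [0.302, 0.644, -0.305, 0.633]
ft_force: [-8.4, -2.0, 7.7]
width: 0.0206
```

```bash
python3 -c "
from h import *
arcs()
rel((0.5,-.25,.135),40)"
```

```text
t 23.18 pos [0.6242, -0.2437, 0.1362] toolx [-0.015, 0.0023, -0.9999] tooly [0.7754, 0.6314, -0.0102] yaw_y 39.16 F [-8.4067, -1.986, 7.7022] T [-0.0735, 1.0837, -0.0488] w 0.0206 q [0.9798, 0.7571, -1.0534, 1.4018, 0.6535, 1.3712, 0.5948]
SEL angle -49.19 r 0.1066 Ft -7.7 Fr -4.0 yaw-(a+90)= -1.65
t 23.18 pos [0.6242, -0.2437, 0.1362] toolx [-0.015, 0.0023, -0.9999] tooly [0.7754, 0.6314, -0.0102] yaw_y 39.16 F [-8.4067, -1.986, 7.7022] T [-0.0735, 1.0837, -0.0488] w 0.0206 q [0.9798, 0.7571, -1.0534, 1.4018, 0.6535, 1.3712, 0.5948]
dir 40 turn [-0.019 -0.014  0.013]
dir 220 turn [3.981 0.02  0.023]
shift [ 0.12 -4.01 -2.94]
```

Call:
arm_command(targets=[-0.1, 0, 0.01, -0.06, 0.4, -0.04, 0, -0.1, 0, 0.01, -0.04, 0.4, -0.04, 0, -0.08, 0, 0, 0, 0.4, -0.04, 0, -0.06, 0, 0, 0, 0.4, -0.03, 0])

```text
time: 23.52
ee_pos: [0.6436, -0.2221, 0.1358]
eef_rot: [0.212, 0.681, -0.216, 0.667]
ft_force: [-38.8, -23.8, 26.0]
width: 0.0209
```

```bash
python3 -c "
from h import *
arcs()"
```

```text
t 23.52 pos [0.6436, -0.2221, 0.1358] toolx [-0.0206, 0.0009, -0.9998] tooly [0.5769, 0.8168, -0.0112] yaw_y 54.77 F [-38.782, -23.7943, 25.9618] T [-5.077, 8.1629, -0.2616] w 0.0209 q [0.9363, 0.8025, -1.0889, 1.3624, 0.7011, 1.4078, 0.8132]
SEL angle -33.58 r 0.1069 Ft -41.3 Fr -19.2 yaw-(a+90)= -1.66
```

Tangential force jumped to 41 N near the expected angle, so the selector is at its stop. One short extra push to confirm, then release.

Call:
arm_command(targets=[0, 0, 0, -0.05, 0.35, -0.1, 0])

```text
time: 23.6
ee_pos: [0.6433, -0.2219, 0.1363]
eef_rot: [0.209, 0.682, -0.222, 0.665]
ft_force: [-14.8, -29.0, 0.4]
width: 0.021
```

```bash
python3 -c "
from h import *
arcs()"
```

```text
t 23.6 pos [0.6433, -0.2219, 0.1363] toolx [-0.0289, -0.0097, -0.9995] tooly [0.5807, 0.8138, -0.0247] yaw_y 54.49 F [-14.8213, -28.9588, 0.3516] T [-5.4475, 2.0807, 0.0665] w 0.021 q [0.9254, 0.8009, -1.0824, 1.3586, 0.7064, 1.417, 0.8035]
SEL angle -33.54 r 0.1066 Ft -32.3 Fr 3.6 yaw-(a+90)= -1.97
```

Call:
arm_command(targets=[0, 0, 0, 0, 0, 0, 0.5, 0, 0, 0, 0, 0, 0, 0.8, 0, 0, 0, 0, 0, 0, 0.8, 0, 0, 0, 0, 0, 0, 0.8])

```text
time: 23.93
ee_pos: [0.6425, -0.2239, 0.1352]
eef_rot: [0.209, 0.682, -0.224, 0.664]
ft_force: [-0.1, -0.7, 0.9]
width: 0.0398
```

Run:
```python
from h import *
arcs()
im=camera('side');cv2.imwrite('pics/s16.png',cv2.resize(im[90:210,230:380,::-1],None,fx=5,fy=5,interpolation=cv2.INTER_CUBIC))
```

```text
t 23.93 pos [0.6425, -0.2239, 0.1352] toolx [-0.0314, -0.0111, -0.9994] tooly [0.5829, 0.8121, -0.0273] yaw_y 54.33 F [-0.0548, -0.71, 0.8857] T [0.0505, -0.1967, 0.0133] w 0.0398 q [0.9252, 0.8011, -1.0784, 1.3581, 0.7062, 1.4175, 0.8036]
SEL angle -34.67 r 0.107 Ft -0.6 Fr 0.4 yaw-(a+90)= -1.0
```

View pics/s16.png

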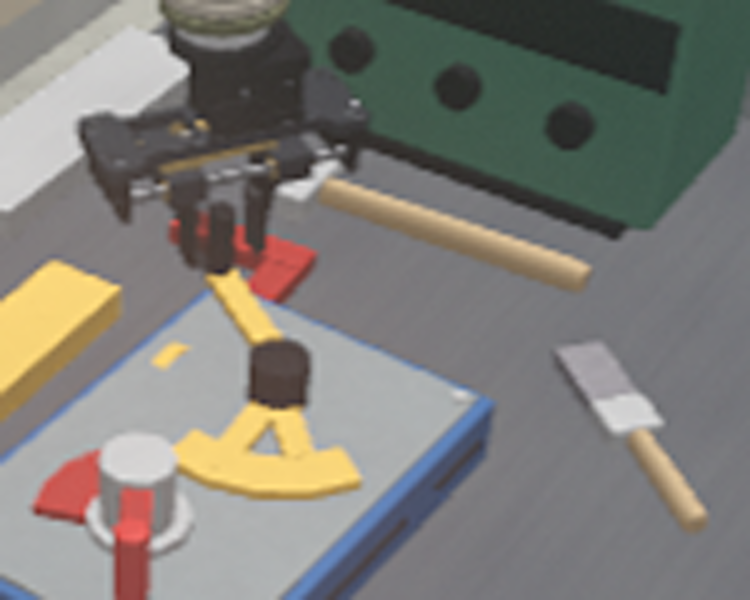

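The selector is fully over: lever at (245,305), sector opposite, locking the isolator. I lift clear.

Call:
arm_command(targets=[0, 0.02, 0.02, 0, 0, 0, 1, 0, 0, 0, -0.5, 0, 0, 1, 0, 0, 0, -1, 0, 0, 1, 0, 0, 0, -1, 0, 0, 1, 0, 0, 0, -1, 0, 0, 1, 0, 0, 0, -1, 0, 0, 1, 0, 0, 0, -1, 0, 0, 1, 0, 0, 0, -1, 0, 0, 1, 0, 0, 0, 0, -0.8, 0.8, 1, 0, 0, 0, 0, -0.8, 0.8, 1, 0, 0, 0, 0, -0.6, 0.8, 1, 0, 0, 0, 0, 0, 0, 1])

```text
time: 24.98
ee_pos: [0.6659, -0.3042, 0.3136]
eef_rot: [0.219, 0.686, -0.21, 0.662]
ft_force: [-1.0, -0.5, -1.1]
width: 0.0873
```

Run:
```python
from h import *
st()
f=lambda p:p
im=camera('side');cv2.imwrite('pics/s17.png',cv2.resize(im[100:230,180:340,::-1],None,fx=4.8,fy=4.6,interpolation=cv2.INTER_CUBIC))
cv2.imwrite('pics/s17f.png',im[:,:,::-1])
im=camera('top');cv2.imwrite('pics/t17.png',im[:,:,::-1])
```

```text
t 24.98 pos [0.6659, -0.3042, 0.3136] toolx [-0.0285, 0.0224, -0.9993] tooly [0.5773, 0.8165, 0.0018] yaw_y 54.74 F [-0.975, -0.4579, -1.0855] T [-0.0625, -0.131, -0.0031] w 0.0873 q [0.8575, 0.7946, -1.0862, 0.9005, 0.6756, 1.7765, 1.0277]
```

View pics/s17.png

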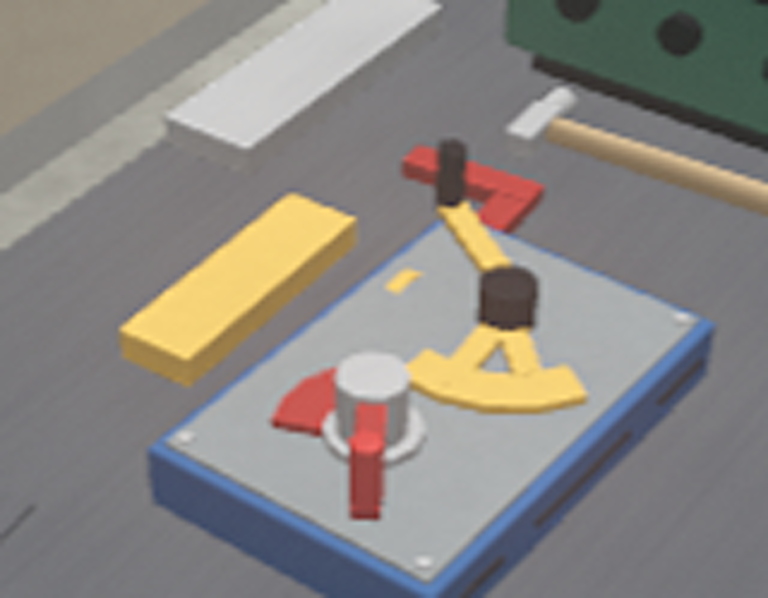

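View pics/t17.png

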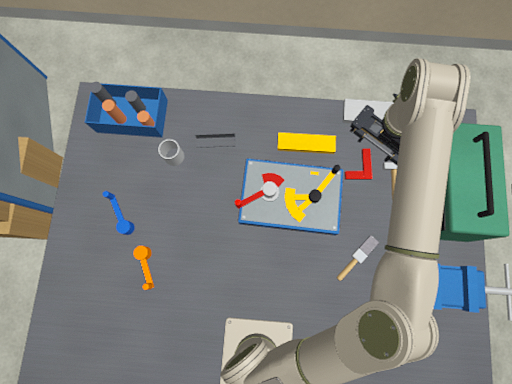

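Run:
```python
from h import *
for g in (ray('side',((452.5)/4.8-.5+180,146/4.6-.5+100),.151),ray('top',(336,168.5),.151)):
    d=g[:2]-S; print('sel',np.degrees(np.arctan2(d[1],d[0])),np.hypot(*d))
print('hub top px expected home', (proj('side',(.5605,-.003,.12))-[180,100]+.5)*[4.8,4.6]-.5,'if 16 high',(proj('side',(.5605,-.003,.136))-[180,100]+.5)*[4.8,4.6]-.5)
g0=ray('top',((714.5)/6.5-.5+235,402.5/6.5-.5+150),.151)[:2]-S; print('start',np.degrees(np.arctan2(g0[1],g0[0])))
```

```text
sel -34.337855118321336 0.10953985611929964
sel -34.51493438335767 0.1027794047595163
hub top px expected home [374.30257228 373.53726991] if 16 high [374.47477635 355.9392086 ]
start -123.64973319704816
```

```bash
python3 -c "
from bench import *
print(close_job())"
```

```text
the job is handed in; nothing more can be done
None
```

The job is done and handed in after about 25 s of the 72 s allowed. I set the red-armed handle home on the isolator spindle and let go of it. I then took it by its red grip and turned the isolator anticlockwise to its stop. Last, I swung the selector by its black grip to its own stop and lifted clear.

**Last checks:**
- **Hub:** the hub's top is at the pixel row expected when fully home (about 375 against 374; standing on the lugs would give 356).
- **Isolator:** the red segment turned about 51° in both views. The force at the handle's grip climbed from about 20 N to 54 N at the stop.
- **Selector:** it swung about 89° from its start, and the force rose to about 41 N at its stop.
- **Surroundings:** the bystanders and the blue and orange look-alikes look undisturbed in the last top view, except the hammer, which the arm partly hides there. In the last side view the hammer looks where it was.

**One disagreement:** while I pushed on the isolator's stop, the tool measured about 133–135° of handle angle. After release the handle measured about 122°. I put this down to slack and springing at the stop. I did not push a second time to confirm it, but the selector came free, so the isolator was at least within about 13° of its stop.

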